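# Spice tray home against the shelf's back rail

### The arm

A 7-joint arm with a two-finger parallel gripper is mounted at the origin on the work surface. World frame = base frame: x ahead of the robot, y to its left, z up, the work surface at z = 0. Lengths are in m, angles in rad, forces in N, time in s.
With the tool pointing down it reaches from about 0.35 to 0.775 m from the base axis. Payload 3.1 kg.
Tool frame: the origin (TCP) lies at the centre of the arm's flange, where the gripper is bolted on; the fingertips stand 173 mm ahead of it and the grasp point (between the pads) lies 155 mm ahead of it (env.grip_depth is the distance from the TCP to the grasp point, in m); z points along the fingers, x is the direction in which the jaws open and shut, and the axes are right-handed (so a half turn about z gives the same grasp; the last joint's range is limited). The gripper opens to 85 mm and grips with 20 to 120 N. Pads are 22 mm wide; open, the fingers measure 114 mm over their backs; the gripper's body (76 mm by 85 mm) begins 54 mm behind the grasp point. The pads swing forward as they close: fully open they stand 13 mm farther back than shut.
Start: joints at [1.28, 0.311, 0.014, 1.512, -0.004, 1.319, -0.027], TCP at [0.135, -0.533, 0.405] pointing down, gripper open.
Joint ranges: [-2.7, 2.7], [-0.3, 1.91], [-1.27, 1.3], [0.12, 2.57], [-1.44, 4.58], [0.2, 2.03], [-3.05, 3.05]. Speed limits (rad/s): [2.79, 2.79, 3.14, 3.14, 3.14, 3.14, 3.14].

### API

Orientations are given as a unit quaternion [w, x, y, z].
In Python, from bench import env, viewer, ticket gives the robot as it stands. The module is installed in compiled form; this text tells all that it offers.
- The arm moves only by the tool apply_moves, never from a script. Its argument "targets" is a list of rows, each a list of 3 entries, a list of its own where there are three numbers: the gripper's target within -1 to 1 (shut at 1, half-way at 0, fully open at -1), then the shift along the tool's x, y, z in mm, then the turn, a rotation vector about the tool's x, y, z in rad. In form: [[gripper, [tx, ty, tz], [ax, ay, az]], ...]. A call has 1 to 20 rows; each row shifts and turns the commanded pose from where the row before left it, along the tool's axes as they then stand; what a row does not reach is not made up. A row lasts 1/12 s, in which the tool goes at most 41.7 mm and 7.16 degrees, less where a joint would pass 70% of its speed; a pose out of reach is approached as far as the arm can. A call with a gripper value outside its range is refused whole. The fingers move at their own pace and stop on an object; "grip_force" is the grip in N (left out, the last holds). Time passes only in rows, so rows that do not move let the fingers close. It gives the time, the measured TCP pose, the force and the opening at its end, in the units of the state.
- env.read_state(): the state, without advancing time (a new reading comes with each control period).
- viewer.grab_frame(name): name is "scene" or "side" or "wrist"; returns (picture, depth): 384x512x3 uint8, blue, green, red; 384x512 float32, m along the optical axis (not along the pixel's ray), 0 where there is no reading.
- viewer.get_calibration(name): a dict with "fx", "fy", "cx", "cy" (pixels), "rvec" (rotation vector, rad) and "tvec" (3), from world to camera coordinates, as OpenCV has them. Camera axes: x right, y down, z forward; pixel columns grow to the right and rows downward; lengths in m; the calibration is good to about 2 mm. The wrist camera is an equidistant fisheye: a pixel r from the principal point sees the ray r / f radians off the axis. A picture is of the moment at which its call begins: read the wrist's pose just before it. get_calibration takes no time and is no camera call; for the wrist camera it gives the pose at the moment of the call.
- ticket.finish_job(): hands the job in, once; it reports no verdict.
The state is a dict: "time": time; "joint_pos": joint angles; "dq": joint speeds; "joint_efforts": joint torques, N m; "eef_pos": TCP position; "tcp_rot": TCP orientation; "contact_force": force on the tool from outside, world axes, zero at the start; "ft_torque": the same for the moment, N m; "grip_width": finger opening in m.
Only numpy, scipy, OpenCV 4.12 (cv2) and the standard library are available. Lean on these libraries where they do the work, as an engineer would, in place of code of your own. Each camera call takes 0.05 s, during which the arm holds its last target.

### The job

Slide the long wooden spice tray, with its five jars standing in it, back under the steel worktop shelf until its whole long back side lies flat against the shelf's low back rail, touching it at both ends. Do not lift the tray off the counter, tip a jar or knock the shelf, and leave the bottle, the egg timer on its coaster and the pen stand where they are.

Things in the scene. Friction and masses are not known exactly. Their poses are not given: they have to be found in the camera images.
- shelf: slim steel worktop shelf, 732 mm long, standing fast on the counter. Its low back rail is a straight flat bar 720 mm long, 10 mm thick, 6 to 36 mm above the counter. Origin: on the counter, at the middle of the rail's front face. x points away from the robot, square to the rail (rail at x 0 to +10 mm); y along the rail, to the robot's left; z up
- deck_front (a point): middle of the front lower edge of the shelf's wire deck, at x = -133, z = +265 mm of the shelf. The deck runs the shelf's whole length and back to x = +26 mm, with crockery on its ends to 360 mm high. It overhangs the place where the tray belongs, so an upright tool cannot follow the tray in
- leg_left (a point): foot of the shelf's left front leg, a 12 mm round post from the counter to the deck, at x = -125, y = +360 mm of the shelf; the left rear leg is at x = +18 mm. Between the left and right legs the front is open
- leg_right (a point): foot of the right front leg, at x = -125, y = -360 mm of the shelf; the right rear leg is at x = +18 mm
- tray: loose open wooden tray, 70 mm deep (x), 460 mm long (y), 38 mm high, walls 5 mm, 0.83 kg with its jars; slides on the counter when pushed with about 3 to 8 N. Origin: centre of its underside. x points to its long back side (away from the robot), which must meet the rail; y along it, to the robot's left. Starts 10 mm or more off the rail, mostly askew; home, its origin is 35 mm before the rail
- tray_back_left (a point): point on the tray's outer back long side at its left (+y) end: in the tray's frame x = +35, y = +230, z = +19 mm
- tray_back_right (a point): point on the tray's outer back long side at its right (-y) end: in the tray's frame x = +35, y = -230, z = +19 mm
- jar1: white ceramic jar with wooden lid, 54 mm diameter, 84 mm high, 0.09 kg, standing loose in the tray at y = -168 mm of the tray; origin: centre of its underside, z up
- jar2: like jar1, at y = -86 mm of the tray
- jar3: white ceramic jar with wooden lid, 54 mm diameter, 98 mm high, at the middle of the tray
- jar4: like jar1, at y = +86 mm of the tray
- jar5: like jar1, at y = +168 mm of the tray
- bottle: navy plastic drink bottle with a closed flip cap, 65 mm diameter, 180 mm high, loose, standing close in front of the middle of the tray, on the robot's side (centre 90 to 110 mm before the tray's centre line), so that the tray's middle cannot be pushed; origin: centre of its underside, z up; bystander
- coaster: round cork coaster, 96 mm diameter, 6 mm thick, off to one side of the shelf; origin: centre of its underside; bystander
- timer: white ceramic egg-shaped timer, 60 mm diameter, 72 mm high, standing on the coaster; origin: centre of its underside, z up; bystander
- pen_stand: clear acrylic pen stand, 75 x 75 mm, 100 mm high, pens to 170 mm, off to the other side of the shelf; origin: centre of its underside, z up; bystander

How it is judged:
By the outcome, as a careful person would: the job done as asked, in the order asked, and still so for the second after the job is handed in, with the robot touching nothing.
It also fails if it takes over 70 s, if anything falls off the work surface, if the arm or the gripper's body presses on something with over 40 N, if the wrist force passes 120 N, or if a joint passes its speed limit or range.

## Working session

There is one attempt and no reset: what is moved stays moved. The work goes in short steps, Python scripts to look and compute and a tool call to move; the robot and the scene stay as the last step left them, time stands still between calls to the robot, and variables do not carry over. Pictures are saved under pics/ and viewed, and the job is handed in when it is done.

Besides the shell and the picture viewer there is one more tool, called after "Request:" as a command line: name --argument value ..., lists and objects as JSON in quotes. apply_moves: Moves the arm, as the interface text tells. Its arguments: {"type":"object","properties":{"targets":{"type":"array"},"grip_force":{"type":"number"}},"required":["targets"]}

```bash
mkdir -p pics; cat > h.py <<'E'
import numpy as np, cv2
from bench import env, viewer, ticket
from scipy.spatial.transform import Rotation as R
def grab(n,name):
    c=viewer.get_calibration(n); p,d=viewer.grab_frame(n)
    cv2.imwrite(f'pics/{name}.png',p); np.savez(f'pics/{name}.npz',p=p,d=d,**{k:np.array(v) for k,v in c.items()})
    return p,d,c
def cloud(c,d):
    v,u=np.mgrid[:d.shape[0],:d.shape[1]]
    X=np.stack([(u-c['cx'])/c['fx']*d,(v-c['cy'])/c['fy']*d,d],-1)
    Rm=R.from_rotvec(np.ravel(c['rvec'])).as_matrix()
    W=(X-np.ravel(c['tvec']))@Rm
    W[d==0]=np.nan
    return W
E
python3 - <<'E'
from h import *
for n in ['scene','side']:
    p,d,c=grab(n,n+'0'); print(n,{k:np.round(np.ravel(v),3) for k,v in c.items()})
    cv2.imwrite(f'pics/{n}0.png',cv2.resize(p,(800,600)))
s=env.read_state(); print(s)
E
```

```text
scene {'fx': array([361.762]), 'fy': array([361.762]), 'cx': array([255.6]), 'cy': array([188.292]), 'rvec': array([ 0.928, -2.862,  0.475]), 'tvec': array([0.456, 0.363, 1.271])}
side {'fx': array([413.431]), 'fy': array([413.431]), 'cx': array([250.352]), 'cy': array([193.365]), 'rvec': array([ 2.407, -0.51 ,  0.2  ]), 'tvec': array([-0.52 ,  0.286,  1.378])}
{'time': 0.1, 'joint_pos': array([ 1.2803018 ,  0.31163454,  0.01399099,  1.5129148 , -0.00442204,
        1.31917997, -0.02719687]), 'dq': array([ 0.0008979 , -0.00063488,  0.00098899, -0.00320485, -0.00119859,
        0.00037589,  0.00053468]), 'joint_efforts': array([ 1.24398979e-03, -3.80856979e+01,  1.46885659e-01, -2.31241554e+01,
        1.22816744e-02,  8.10072263e-03,  2.73350810e-05]), 'eef_pos': array([ 0.13539138, -0.53277645,  0.40372811]), 'tcp_rot': array([-6.19753407e-04,  7.89401048e-01, -6.13876923e-01, -8.51133518e-04]), 'contact_force': array([-0.1522246 , -0.68319099, -0.53845516]), 'ft_torque': array([-0.03479007, -0.04592897,  0.05368777]), 'grip_width': 0.08570485556693537}
```

View pics/scene0.png

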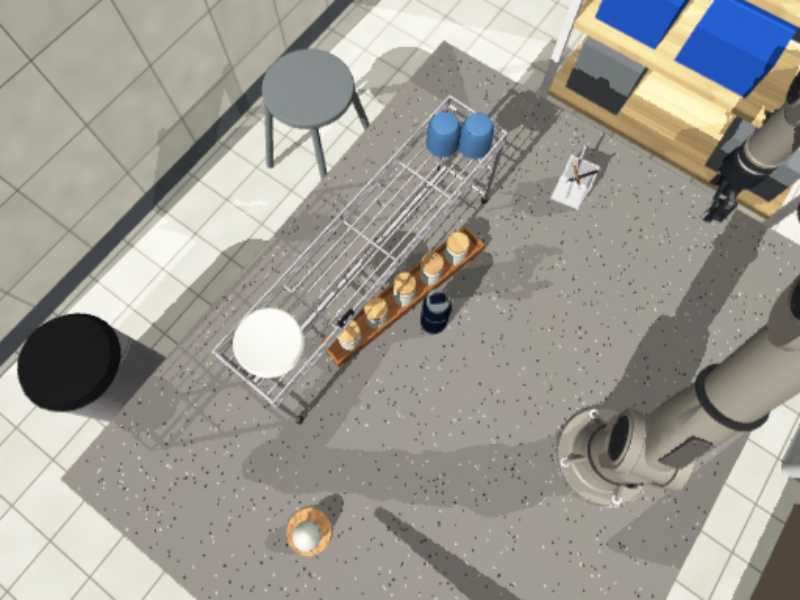

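View pics/side0.png

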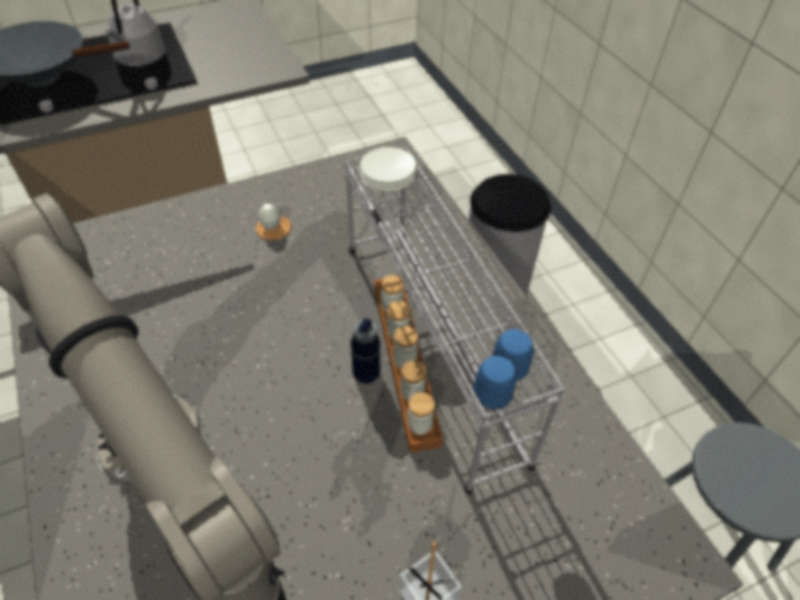

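```bash
python3 - <<'E'
from h import *
for n in ['scene','side']:
    f=np.load(f'pics/{n}0.npz'); p,d=f['p'],f['d']; W=cloud(f,d)
    hsv=cv2.cvtColor(p,cv2.COLOR_BGR2HSV)
    # tray: wood
    m=(hsv[...,1]>110)&(hsv[...,0]<20)&(W[...,2]>0.005)&(W[...,2]<0.045)&(np.hypot(W[...,0],W[...,1])<0.9)&(np.hypot(W[...,0],W[...,1])>.2)
    P=W[m]; top=m&(W[...,2]>0.030)
    Q=W[top][:,:2]
    # largest cluster
    nl,lab=cv2.connectedComponents(cv2.dilate(m.astype(np.uint8),np.ones((3,3))))
    for l in range(1,nl):
        k=(lab==l)&m
        if k.sum()<40: continue
        r=cv2.minAreaRect(W[k][:,:2].astype(np.float32)*1000); print(n,k.sum(),r,cv2.boxPoints(r).round().tolist(), np.nanpercentile(W[k][:,2],[5,50,95]))
    # navy bottle
    m=(hsv[...,0]>100)&(hsv[...,0]<135)&(hsv[...,1]>80)&(hsv[...,2]<110)&(W[...,2]>0.01)&(W[...,2]<.2)
    print('bottle',m.sum(),np.nanmedian(W[m],0), np.nanpercentile(W[m],[2,98],axis=0).round(3).tolist())
    # deck points
    m=(W[...,2]>.255)&(W[...,2]<.30)&(W[...,0]>0.2)
    print('deck',m.sum())
    r=cv2.minAreaRect(W[m][:,:2].astype(np.float32)*1000);print(r,cv2.boxPoints(r).round().tolist())
    s=cv2.resize(p,None,fx=4,fy=4,interpolation=cv2.INTER_CUBIC)
    # crop region
    x0,y0=(130,50) if n=='scene' else (200,80)
    cv2.imwrite(f'pics/{n}0z.png',cv2.resize(p[y0:y0+230,x0:x0+200],None,fx=2.6,fy=2.6,interpolation=cv2.INTER_CUBIC))
E
```

```text
scene 851 ((580.1810913085938, -49.15791320800781), (474.1605529785156, 73.349365234375), 76.20530700683594) [[488.0, -271.0], [559.0, -288.0], [672.0, 172.0], [601.0, 190.0]] [0.00556777 0.02090883 0.04074201]
scene 247 ((435.3948669433594, 507.2291259765625), (90.3478012084961, 91.02713012695312), 79.26669311523438) [[382.0, 471.0], [472.0, 454.0], [489.0, 543.0], [399.0, 560.0]] [0.00525093 0.00735839 0.01124445]
bottle 246 [ 0.48089331 -0.01228895  0.12369489] [[0.456, -0.043, 0.024], [0.509, -0.002, 0.183]]
deck 2813
((656.392822265625, -23.658172607421875), (729.2544555664062, 160.59539794921875), 87.21703338623047) [[558.0, -384.0], [719.0, -392.0], [754.0, 337.0], [594.0, 344.0]]
side 80 ((438.5882568359375, 493.4540710449219), (89.02198791503906, 69.74092864990234), 2.7063498497009277) [[392.0, 526.0], [396.0, 457.0], [485.0, 461.0], [481.0, 530.0]] [0.00528437 0.00741922 0.0105526 ]
side 504 ((580.5126953125, -43.75437927246094), (463.5054016113281, 69.78126525878906), 76.79610443115234) [[494.0, -261.0], [562.0, -277.0], [667.0, 174.0], [599.0, 190.0]] [0.00588517 0.03102159 0.0402539 ]
bottle 404 [ 0.47661551 -0.05979185  0.08258454] [[-0.162, -0.069, 0.017], [0.505, 1.346, 0.181]]
deck 3938
((1093.392578125, 623.526611328125), (1433.1300048828125, 1852.45947265625), 11.174901962280273) [[211.0, 1393.0], [570.0, -424.0], [1976.0, -146.0], [1617.0, 1671.0]]
```

```bash
python3 - <<'E'
from h import *
f=np.load('pics/scene0.npz');W=cloud(f,f['d'])
for u,v in [(300,420),(485,200),(345,320),(280,540),(575,180),(310,530),(250,370)]:
    print(u,v,W[int(v*.64),int(u*.64)])
E
```

```text
300 420 [0.59767529 0.33513959 0.01689436]
485 200 [ 0.5634305  -0.37434346  0.0163334 ]
345 320 [0.58878442 0.14345997 0.30869354]
280 540 [ 0.47621789  0.55780051 -0.00070217]
575 180 [ 0.40414958 -0.56363456  0.01671042]
310 530 [0.4312797  0.49675444 0.06657094]
250 370 [0.66144491 0.31696905 0.32867997]
```

Request:
apply_moves --targets '[[1,[-18.5,-22.9,3],[0,0,0]],[1,[-18.5,-22.9,3],[0,0,0]],[1,[-18.5,-22.9,3],[0,0,0]],[1,[-18.5,-22.9,3],[0,0,0]],[1,[-18.5,-22.9,3],[0,0,0]],[1,[-18.5,-22.9,3],[0,0,0]],[1,[-18.5,-22.9,3],[0,0,0]],[1,[-18.5,-22.9,3],[0,0,0]],[1,[-18.5,-22.9,3],[0,0,0]],[1,[-18.5,-22.9,3],[0,0,0]],[1,[-18.5,-22.9,3],[0,0,0]],[1,[-18.5,-22.9,3],[0,0,0]],[1,[-18.5,-22.9,3],[0,0,0]],[1,[-18.5,-22.9,3],[0,0,0]],[1,[-18.5,-22.9,3],[0,0,0]]]' --grip_force 30

```text
time: 1.35
eef_pos: [0.4004, -0.1782, 0.3593]
tcp_rot: [0.0, 0.789, -0.614, -0.0]
contact_force: [1.0, -0.4, -0.9]
grip_width: 0.0002
```

```bash
cat > st.py <<'E'
from h import *
def st():
    s=env.read_state(); q=s['tcp_rot']; Rm=R.from_quat([q[1],q[2],q[3],q[0]]).as_matrix()
    tip=s['eef_pos']+Rm[:,2]*.173
    print('t',round(s['time'],2),'eef',s['eef_pos'].round(4),'tip',tip.round(4),'tilt',round(np.degrees(np.arccos(-Rm[2,2])),1),'grip',round(s['grip_width'],3))
    print('q',s['joint_pos'].round(3),'F',s['contact_force'].round(1)); print(Rm.round(3).tolist())
    return s,Rm,tip
if __name__=='__main__': st()
E
python3 st.py
```

```text
t 1.35 eef [ 0.4004 -0.1782  0.3593] tip [ 0.4003 -0.1781  0.1863] tilt 0.0 grip 0.0
q [ 0.699  0.135 -0.353  1.858  0.051  1.158 -0.993] F [ 1.  -0.4 -0.9]
[[0.246, -0.969, -0.001], [-0.969, -0.246, 0.0], [-0.0, 0.001, -1.0]]
```

Request:
apply_moves --targets '[[1,[0,0,0],[0,0,0.099]],[1,[0,0,0],[0,0,0.099]],[1,[0,0,0],[0,0,0.099]],[1,[0,6,0],[0.102,0,0]],[1,[0,6,0],[0.102,0,0]],[1,[0,6,0],[0.102,0,0]],[1,[0,6,0],[0.102,0,0]],[1,[0,6,0],[0.102,0,0]],[1,[0,6,0],[0.102,0,0]]]'

```text
time: 2.1
eef_pos: [0.3651, -0.1778, 0.3507]
tcp_rot: [0.208, -0.657, 0.69, -0.22]
contact_force: [0.8, 1.8, -0.2]
grip_width: 0.0002
```

```bash
python3 st.py
```

```text
t 2.1 eef [ 0.3651 -0.1778  0.3507] tip [ 0.4648 -0.183   0.2094] tilt 35.2 grip 0.0
q [ 0.776 -0.106 -0.218  2.209 -0.598  0.561 -0.631] F [ 0.8  1.8 -0.2]
[[-0.049, -0.816, 0.576], [-0.999, 0.039, -0.03], [0.002, -0.577, -0.817]]
```

Request:
apply_moves --targets '[[1,[0,13.7,19.4],[0,0,0]],[1,[0,13.7,19.4],[0,0,0]],[1,[0,13.7,19.4],[0,0,0]],[1,[0,13.7,19.4],[0,0,0]],[1,[0,13.7,19.4],[0,0,0]],[1,[0,13.7,19.4],[0,0,0]]]'

```text
time: 2.6
eef_pos: [0.3653, -0.177, 0.2183]
tcp_rot: [0.209, -0.658, 0.69, -0.217]
contact_force: [1.0, 0.7, -0.7]
grip_width: 0.0004
```

```bash
python3 - <<'E'
from st import *
st()
for n in ['scene','side','wrist']:
    p,d,c=grab(n,n+'1')
    if n=='scene': p=cv2.resize(p[80:280,150:400],(750,600))
    if n=='side': p=cv2.resize(p[120:320,160:410],(750,600))
    cv2.imwrite(f'pics/{n}1.png',p)
E
```

```text
t 2.6 eef [ 0.3653 -0.177   0.2183] tip [ 0.4645 -0.1813  0.0766] tilt 35.0 grip 0.0
q [ 0.812  0.159 -0.294  2.377 -1.311  0.237  0.157] F [ 1.   0.7 -0.7]
[[-0.046, -0.818, 0.573], [-0.999, 0.039, -0.025], [-0.002, -0.574, -0.819]]
```

View pics/scene1.png

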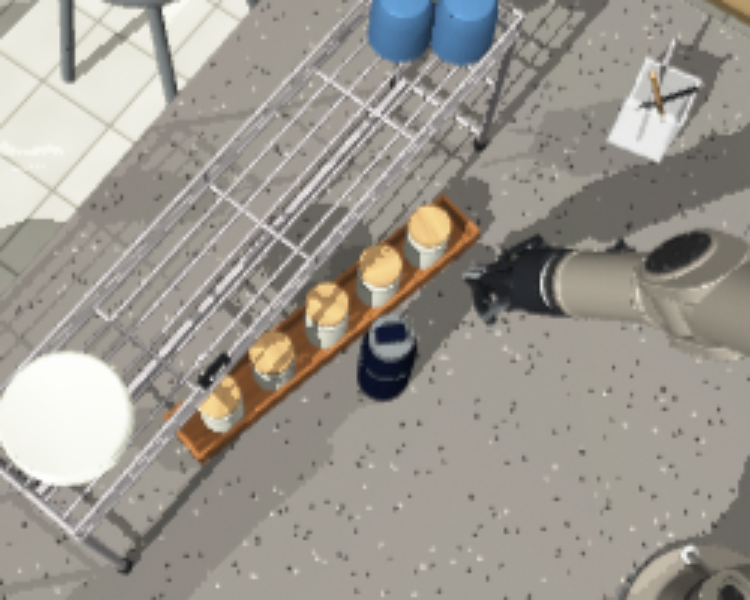

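View pics/side1.png

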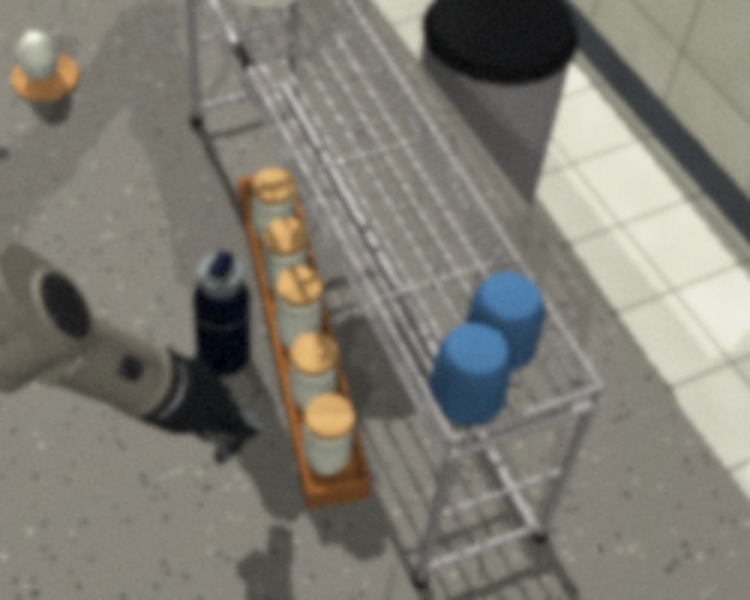

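View pics/wrist1.png

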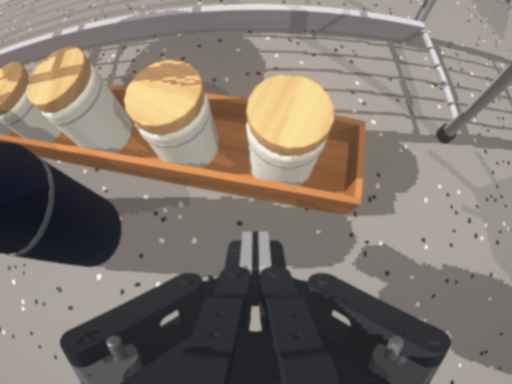

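Request:
apply_moves --targets '[[1,[0,-15,1.3],[-0.0875,0,0]],[1,[0,-15,1.3],[-0.0875,0,0]],[1,[0,8.2,17.5],[0,0,0]],[1,[0,8.2,17.5],[0,0,0]],[1,[0,7,15],[0,0,0]],[1,[0,0,0],[0,0,0]]]'

```text
time: 3.25
eef_pos: [0.3847, -0.1764, 0.1801]
tcp_rot: [0.197, -0.668, 0.692, -0.191]
contact_force: [-0.9, -0.2, -0.8]
grip_width: -0.0004
```

```bash
python3 st.py
```

```text
t 3.25 eef [ 0.3847 -0.1764  0.1801] tip [ 0.4759 -0.1766  0.0331] tilt 31.8 grip -0.0
q [ 0.7    0.28  -0.219  2.345 -1.433  0.199  0.28 ] F [-0.9 -0.2 -0.8]
[[-0.03, -0.849, 0.527], [-0.999, 0.034, -0.001], [-0.017, -0.527, -0.85]]
```

Request:
apply_moves --targets '[[1,[0,-15,1.3],[-0.0875,0,0]],[1,[0,-15,1.3],[-0.0875,0,0]],[1,[0,-15,1.3],[-0.0875,0,0]],[1,[0,0,0],[0,0,0]]]'

```text
time: 3.58
eef_pos: [0.4068, -0.1738, 0.1906]
tcp_rot: [0.177, -0.678, 0.696, -0.156]
contact_force: [1.0, -0.0, 0.3]
grip_width: -0.0002
```

```bash
python3 st.py
```

```text
t 3.58 eef [ 0.4068 -0.1738  0.1906] tip [ 0.4862 -0.1699  0.0369] tilt 27.4 grip -0.0
q [ 0.451  0.274  0.014  2.265 -0.925  0.291 -0.279] F [ 1.  -0.   0.3]
[[-0.018, -0.888, 0.459], [-0.999, 0.032, 0.023], [-0.035, -0.458, -0.888]]
```

```bash
cat > fit.py <<'E'
import numpy as np, itertools
from scipy.optimize import least_squares
from scipy.spatial.transform import Rotation as R
D=[([1.2803,.31163,.01399,1.51291,-.00442,1.31918,-.0272],[.13539,-.53278,.40373],[-6.2e-4,.789401,-.613877,-8.5e-4]),
([.699,.135,-.353,1.858,.051,1.158,-.993],[.4004,-.1782,.3593],[0,.789,-.614,0]),
([.776,-.106,-.218,2.209,-.598,.561,-.631],[.3651,-.1778,.3507],[.208,-.657,.69,-.22]),
([.812,.159,-.294,2.377,-1.311,.237,.157],[.3653,-.177,.2183],[.209,-.658,.69,-.217]),
([.7,.28,-.219,2.345,-1.433,.199,.28],[.3847,-.1764,.1801],[.197,-.668,.692,-.191]),
([.451,.274,.014,2.265,-.925,.291,-.279],[.4068,-.1738,.1906],[.177,-.678,.696,-.156])]
def fk(q,p,s):
    z=lambda a:R.from_euler('z',a); y=lambda a:R.from_euler('y',a)
    T=z(s[0]*q[0]+p[0]); P=np.array([0,0,p[2]])
    T=T*y(q[1]);P=P+T.apply([p[6],0,p[3]])
    T=T*z(s[1]*q[2])*y(q[3]);P=P+T.apply([p[7],0,p[4]])
    T=T*z(s[2]*q[4])*y(q[5]);P=P+T.apply([p[8],0,p[5]])
    T=T*z(s[3]*q[6]+p[1])
    return P,T
def res(p,s):
    o=[]
    for q,P,w in D:
        a,T=fk(q,p,s); o+=list(a-P); o+=list((T.inv()*R.from_quat([w[1],w[2],w[3],w[0]])).as_rotvec()*.3)
    return np.array(o)
if __name__=='__main__':
    for s in itertools.product([1,-1],repeat=4):
        best=min((least_squares(res,[b,t,.3,.35,.35,.1,0,0,0],args=(s,)) for b in (0,1.57,3.14,-1.57) for t in (0,1.57,3.14,-1.57)),key=lambda r:r.cost)
        if best.cost<1e-2: print(s,best.cost,best.x.round(4))
E
python3 fit.py
```

```text
(-1, -1, -1, -1) 6.068775815289302e-05 [-2.7700e-02  3.1176e+00  2.3380e-01  4.7270e-01  4.1110e-01  1.7880e-01
  4.4000e-03 -1.9000e-03 -8.0000e-04]
```

```bash
cat > ik.py <<'E'
from fit import *
s=(-1,-1,-1,-1); p=least_squares(res,[0,3.14,.3,.35,.35,.1,0,0,0],args=(s,)).x
lo=np.array([-2.7,-.3,-1.27,.12,-1.44,.2,-3.05]);hi=np.array([2.7,1.91,1.3,2.57,4.58,2.03,3.05])
def pose(tip,tilt,az):
    c,n=np.cos(tilt),np.sin(tilt)
    xs=np.array([np.cos(az),np.sin(az),0]);z=n*xs+np.array([0,0,-c]); x=np.array([np.sin(az),-np.cos(az),0]); y=np.cross(z,x)
    return np.array(tip)-.173*z, R.from_matrix(np.stack([x,y,z],1))
def ik(tip,tilt,az,seeds):
    P,T=pose(tip,tilt,az); best=None
    for q0 in seeds:
        f=lambda q:np.r_[(lambda a,t:np.r_[(a-P)*5,(t.inv()*T).as_rotvec()])(*fk(q,p,s)),1e-3*(q-(lo+hi)/2)/(hi-lo)*0]
        r=least_squares(f,np.clip(q0,lo+.02,hi-.02),bounds=(lo+.01,hi-.01))
        if best is None or r.cost<best.cost: best=r
    return best
if __name__=='__main__':
    print(p.round(4))
    q=[.451,.274,.014,2.265,-.925,.291,-.279]
    rng=np.random.default_rng(0)
    seeds=[q]+[rng.uniform(lo,hi) for _ in range(12)]
    for name,pts in {'R':[(.475,-.184),(.53,-.184),(.58,-.184),(.63,-.184)],'L':[(.53,.13),(.58,.13),(.64,.13)]}.items():
      for tip in pts:
        for tilt in (20,30,40,50,60,75):
            b=ik((*tip,.02),np.radians(tilt),-.049,seeds)
            print(name,tip,tilt,'%.1e'%b.cost, b.x.round(2) if b.cost<1e-5 else '')
E
python3 ik.py
```

```text
[-2.7700e-02  3.1176e+00  2.3380e-01  4.7270e-01  4.1110e-01  1.7880e-01
  4.4000e-03 -1.9000e-03 -8.0000e-04]
R (0.475, -0.184) 20 7.1e-27 [ 0.89  0.36 -0.54  2.19  0.18  0.31 -1.37]
R (0.475, -0.184) 30 4.9e-29 [ 1.35  0.51 -1.04  2.33  1.41  0.22 -2.49]
R (0.475, -0.184) 40 1.4e-29 [ 1.47  0.63 -1.11  2.45  2.53  0.31  2.81]
R (0.475, -0.184) 50 2.3e-27 [ 1.02  0.5  -0.42  2.55  3.68  0.66  1.68]
R (0.475, -0.184) 60 3.4e-03 
R (0.475, -0.184) 75 2.0e-03 
R (0.53, -0.184) 20 3.1e-30 [ 1.26  0.77 -1.24  2.06  1.14  0.71 -2.23]
R (0.53, -0.184) 30 8.4e-30 [ 0.05  0.41  0.45  2.21 -1.42  0.38  0.13]
R (0.53, -0.184) 40 6.4e-31 [ 1.43  0.82 -1.24  2.34  2.11  0.47 -3.04]
R (0.53, -0.184) 50 1.3e-29 [-0.39  0.98  1.24  2.44  4.05  1.36  0.65]
R (0.53, -0.184) 60 1.4e-30 [-0.06  0.85  0.8   2.51  3.84  1.41  1.07]
R (0.53, -0.184) 75 2.4e-28 [ 1.78  1.78 -1.19  2.51  3.26  0.82 -2.98]
R (0.58, -0.184) 20 6.7e-32 [ 0.65  0.49 -0.4   1.94  0.21  0.41 -1.47]
R (0.58, -0.184) 30 4.7e-29 [ 1.26  0.83 -1.23  2.09  1.47  0.59 -2.49]
R (0.58, -0.184) 40 8.3e-31 [0.2  0.47 0.28 2.23 4.2  0.42 0.
[... 1204 characters left out ...]

L (0.58, 0.13) 40 1.2e-29 [ 0.44  0.76 -1.11  2.26  1.95  0.92  2.65]
L (0.58, 0.13) 50 1.0e-30 [-0.7   0.53  0.28  2.37  2.66  0.58  1.54]
L (0.58, 0.13) 60 1.3e-28 [-0.97  0.74  0.55  2.44  2.78  0.85  1.18]
L (0.58, 0.13) 75 1.3e-27 [-0.6   0.94  0.02  2.46  2.57  1.51  1.39]
L (0.64, 0.13) 20 6.0e-31 [-0.64  0.58  0.49  1.82 -0.36  0.48 -1.59]
L (0.64, 0.13) 30 2.5e-31 [ 0.04  0.54 -0.46  1.98  1.23  0.41 -3.02]
L (0.64, 0.13) 40 9.9e-29 [-1.24  1.    1.29  2.11  4.37  0.62 -0.42]
L (0.64, 0.13) 50 3.3e-28 [-0.55  0.57  0.18  2.23  2.63  0.51  1.65]
L (0.64, 0.13) 60 8.4e-27 [-0.9   0.76  0.56  2.31  2.85  0.75  1.18]
L (0.64, 0.13) 75 2.7e-30 [-1.11  1.11  0.72  2.33  2.69  1.09  0.88]
```

Request:
apply_moves --targets '[[1,[0,-15.5,1],[-0.09,0,0]],[1,[0,8,6.5],[0,0,0]],[1,[0,8,6.5],[0,0,0]],[1,[0,0,0],[0,0,0]]]'

```text
time: 3.92
eef_pos: [0.4032, -0.1717, 0.1725]
tcp_rot: [0.162, -0.682, 0.701, -0.133]
contact_force: [-0.7, -0.6, 0.4]
grip_width: 0.0002
```

```bash
python3 st.py
```

```text
t 3.92 eef [ 0.4032 -0.1717  0.1725] tip [ 0.4738 -0.1656  0.0147] tilt 24.2 grip 0.0
q [ 0.415  0.313  0.047  2.262 -0.866  0.301 -0.34 ] F [-0.7 -0.6  0.4]
[[-0.017, -0.913, 0.408], [-0.999, 0.034, 0.035], [-0.046, -0.407, -0.912]]
```

Request:
apply_moves --targets '[[1,[20,0,-2],[0,0,0]],[1,[0,-7.3,3.3],[0,0,0]],[1,[0,-7.3,3.3],[0,0,0]],[1,[0,-4.6,2],[0,0,0]],[1,[0,-4.6,2],[0,0,0]],[1,[0,-4.6,2],[0,0,0]],[1,[0,-4.6,2],[0,0,0]],[1,[0,-4.6,2],[0,0,0]],[1,[0,-4.6,2],[0,0,0]]]'

```text
time: 4.67
eef_pos: [0.4481, -0.1937, 0.1735]
tcp_rot: [0.161, -0.682, 0.701, -0.133]
contact_force: [-6.1, -2.5, 3.4]
grip_width: 0.0001
```

```bash
python3 - <<'E'
from st import *
st()
p,d,c=grab('wrist','w2')
E
```

```text
t 4.67 eef [ 0.4481 -0.1937  0.1735] tip [ 0.5184 -0.1881  0.0155] tilt 24.1 grip 0.0
q [ 0.365  0.384  0.107  2.14  -0.8    0.352 -0.419] F [-6.1 -2.5  3.4]
[[-0.018, -0.913, 0.407], [-0.999, 0.034, 0.032], [-0.043, -0.406, -0.913]]
```

View pics/w2.png

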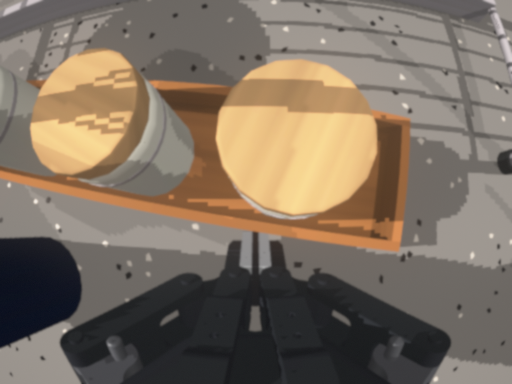

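Request:
apply_moves --targets '[[1,[0,-4.6,2],[0,0,0]],[1,[0,-4.6,2],[0,0,0]],[1,[0,-4.6,2],[0,0,0]],[1,[0,-4.6,2],[0,0,0]],[1,[0,-4.6,2],[0,0,0]],[1,[0,-4.6,2],[0,0,0]],[1,[0,-4.6,2],[0,0,0]],[1,[0,-4.6,2],[0,0,0]],[1,[0,-4.6,2],[0,0,0]],[1,[0,-4.6,2],[0,0,0]]]'

```text
time: 5.55
eef_pos: [0.5, -0.1937, 0.1745]
tcp_rot: [0.162, -0.683, 0.7, -0.133]
contact_force: [-2.3, -0.6, -2.2]
grip_width: 0.0001
```

```bash
cat > tr.py <<'E'
from h import *
def tray(name):
    out={}
    for n in ['scene','side']:
        p,d,c=grab(n,f'{n}{name}'); W=cloud(c,d)
        hsv=cv2.cvtColor(p,cv2.COLOR_BGR2HSV)
        m=(hsv[...,1]>110)&(hsv[...,0]<20)&(W[...,2]>0.005)&(W[...,2]<0.045)&(W[...,0]>.45)&(W[...,0]<.75)&(abs(W[...,1])<.4)
        r=cv2.minAreaRect(W[m][:,:2].astype(np.float32)*1000); print(n,m.sum(),r,cv2.boxPoints(r).round().tolist())
        m=(hsv[...,0]>100)&(hsv[...,0]<135)&(hsv[...,1]>80)&(hsv[...,2]<110)&(W[...,2]>0.02)&(W[...,2]<.2)&(W[...,0]>.4)&(W[...,0]<.55)&(abs(W[...,1])<.1)
        print(' bottle',np.nanmedian(W[m],0).round(3),m.sum())
        b=(150,80) if n=='scene' else (160,120)
        cv2.imwrite(f'pics/{n}{name}.png',cv2.resize(p[b[1]:b[1]+200,b[0]:b[0]+250],(750,600)))
    return W
E
python3 - <<'E'
from st import *; from tr import *
st(); tray('3')
E
```

```text
t 5.55 eef [ 0.5    -0.1937  0.1745] tip [ 0.5706 -0.1878  0.0167] tilt 24.2 grip 0.0
q [ 0.282  0.452  0.155  2.023 -0.751  0.389 -0.524] F [-2.3 -0.6 -2.2]
[[-0.015, -0.913, 0.408], [-0.999, 0.032, 0.034], [-0.044, -0.408, -0.912]]
scene 701 ((614.3390502929688, -32.49729919433594), (70.49887084960938, 460.6078796386719), 0.0026743405032902956) [[579.0, 198.0], [579.0, -263.0], [650.0, -263.0], [650.0, 198.0]]
 bottle [ 0.481 -0.012  0.124] 243
side 537 ((615.8778076171875, -34.269866943359375), (463.11181640625, 74.05607604980469), 89.42833709716797) [[577.0, -265.0], [651.0, -266.0], [655.0, 197.0], [581.0, 198.0]]
 bottle [ 0.464 -0.055  0.024] 8
```

View pics/scene3.png

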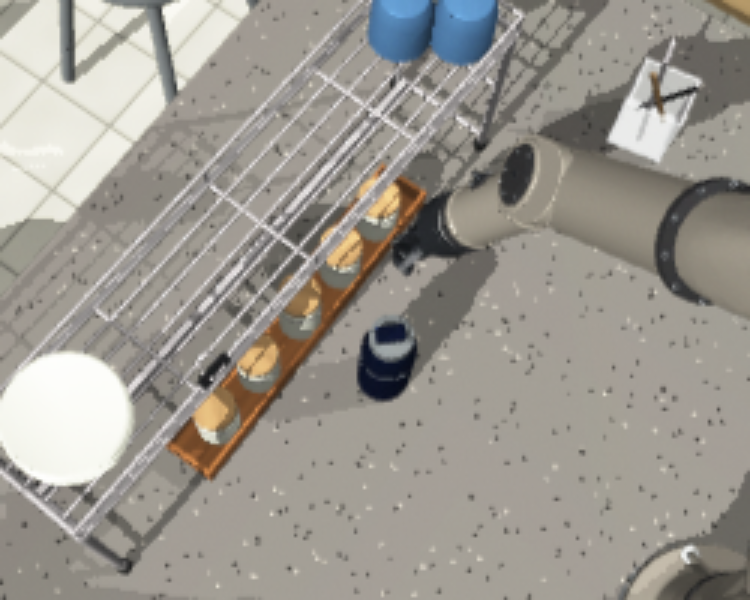

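View pics/side3.png

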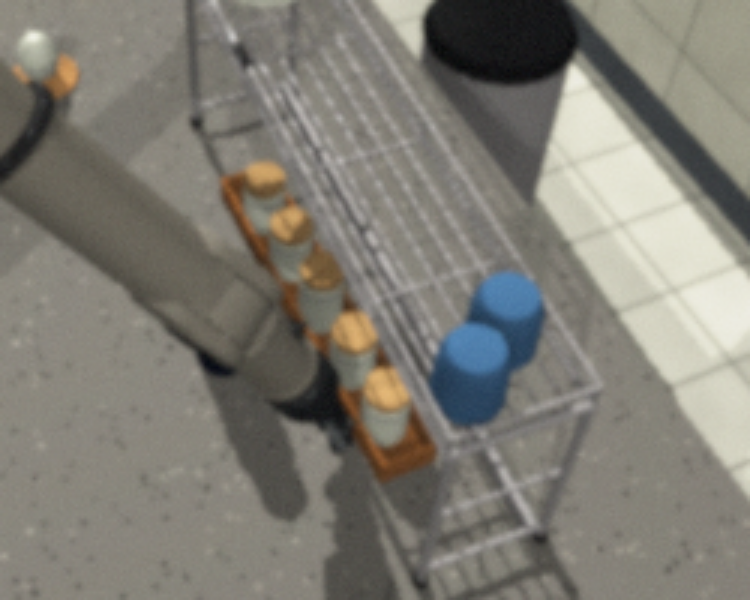

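Request:
apply_moves --targets '[[1,[0,18.3,-8],[0,0,0]],[1,[0,18.3,-8],[0,0,0]],[1,[0,-1.4,-27.9],[0,0,0]],[1,[0,-1.4,-27.9],[0,0,0]],[1,[0,-1.4,-27.9],[0,0,0]],[1,[0,-1.4,-27.9],[0,0,0]],[1,[0,-1.4,-27.9],[0,0,0]],[1,[0,-1.4,-27.9],[0,0,0]],[1,[0,-1.4,-27.9],[0,0,0]],[1,[0,-1.4,-27.9],[0,0,0]],[1,[0,0,0],[0,0,0]]]'

```text
time: 6.57
eef_pos: [0.3793, -0.2028, 0.3896]
tcp_rot: [0.165, -0.682, 0.699, -0.141]
contact_force: [1.3, -1.6, 0.7]
grip_width: 0.0004
```

```bash
python3 st.py
```

```text
t 6.57 eef [ 0.3793 -0.2028  0.3896] tip [ 0.4523 -0.198   0.2328] tilt 25.0 grip 0.0
q [ 0.213 -0.063  0.333  2.02  -0.305  0.841 -0.881] F [ 1.3 -1.6  0.7]
[[-0.017, -0.906, 0.422], [-0.999, 0.031, 0.027], [-0.038, -0.421, -0.906]]
```

Clear at height; now across over the bottle.

Request:
apply_moves --targets '[[1,[-26,0,0],[0,0,0]],[1,[-26,0,0],[0,0,0]],[1,[-26,0,0],[0,0,0]],[1,[-26,0,0],[0,0,0]],[1,[-26,0,0],[0,0,0]],[1,[-26,0,0],[0,0,0]],[1,[-26,0,0],[0,0,0]],[1,[-26,0,0],[0,0,0]],[1,[-26,0,0],[0,0,0]],[1,[-26,0,0],[0,0,0]],[1,[-26,0,0],[0,0,0]],[1,[-26,0,0],[0,0,0]],[1,[0,0,0],[0,0,0]]]'

```text
time: 7.65
eef_pos: [0.3831, 0.1168, 0.3973]
tcp_rot: [0.165, -0.686, 0.696, -0.133]
contact_force: [0.5, 0.1, -0.5]
grip_width: -0.0002
```

```bash
python3 st.py
```

```text
t 7.65 eef [0.3831 0.1168 0.3973] tip [0.4544 0.1238 0.2398] tilt 24.5 grip -0.0
q [-0.01  -0.142 -0.34   2.064  0.082  0.8   -1.987] F [ 0.5  0.1 -0.5]
[[-0.005, -0.911, 0.412], [-0.999, 0.024, 0.041], [-0.047, -0.411, -0.91]]
```

Request:
apply_moves --targets '[[1,[0,0,0],[0,0.06,0.025]],[1,[0,1.9,26],[0,0,0]],[1,[0,1.9,26],[0,0,0]],[1,[0,1.9,26],[0,0,0]],[1,[0,1.9,26],[0,0,0]],[1,[0,1.9,26],[0,0,0]],[1,[0,1.9,26],[0,0,0]],[1,[0,1.9,26],[0,0,0]],[1,[0,1.9,26],[0,0,0]],[1,[0,0,0],[0,0,0]]]'

```text
time: 8.48
eef_pos: [0.4534, 0.1051, 0.1957]
tcp_rot: [0.139, -0.67, 0.714, -0.15]
contact_force: [-0.8, 0.1, -1.0]
grip_width: -0.0001
```

```bash
python3 st.py
```

```text
t 8.48 eef [0.4534 0.1051 0.1957] tip [0.5225 0.1002 0.0372] tilt 23.6 grip -0.0
q [-0.107  0.309 -0.256  2.183  0.727  0.36  -2.619] F [-0.8  0.1 -1. ]
[[-0.063, -0.915, 0.399], [-0.998, 0.057, -0.028], [0.003, -0.4, -0.916]]
```

Request:
apply_moves --targets '[[1,[-12,4,9.2],[0,0,0]],[1,[-12,4,9.2],[0,0,0]],[1,[0,-9.2,4],[0,0,0]],[1,[0,-9.2,4],[0,0,0]],[1,[0,-9.2,4],[0,0,0]],[1,[0,-9.2,4],[0,0,0]],[1,[0,-4.6,2],[0,0,0]],[1,[0,-4.6,2],[0,0,0]],[1,[0,0,0],[0,0,0]]]'

```text
time: 9.23
eef_pos: [0.5063, 0.126, 0.1804]
tcp_rot: [0.142, -0.669, 0.714, -0.152]
contact_force: [-0.5, 0.6, 0.5]
grip_width: -0.0001
```

```bash
python3 st.py
```

```text
t 9.23 eef [0.5063 0.126  0.1804] tip [0.5766 0.1213 0.0224] tilt 24.0 grip -0.0
q [-0.14   0.424 -0.238  2.056  0.767  0.377 -2.652] F [-0.5  0.6  0.5]
[[-0.065, -0.911, 0.406], [-0.998, 0.059, -0.027], [0.001, -0.407, -0.913]]
```

Request:
apply_moves --targets '[[1,[0,-4.6,2.4],[0,0,0]],[1,[0,-4.6,2.4],[0,0,0]],[1,[0,-4.6,2.4],[0,0,0]],[1,[0,-4.6,2.4],[0,0,0]],[1,[0,-4.6,2.4],[0,0,0]],[1,[0,-4.6,2.2],[0,0,0]],[1,[0,-4.6,2],[0,0,0]],[1,[0,-4.6,2],[0,0,0]]]'

```text
time: 9.9
eef_pos: [0.5457, 0.1247, 0.1784]
tcp_rot: [0.142, -0.67, 0.713, -0.151]
contact_force: [-6.2, 1.7, 4.1]
grip_width: 0.0002
```

```bash
python3 - <<'E'
from st import *; from tr import *
st(); tray('4'); grab('wrist','w4')
E
```

```text
t 9.9 eef [0.5457 0.1247 0.1784] tip [0.6157 0.1202 0.0203] tilt 23.9 grip 0.0
q [-0.094  0.487 -0.267  1.958  0.735  0.41  -2.577] F [-6.2  1.7  4.1]
[[-0.062, -0.912, 0.405], [-0.998, 0.056, -0.026], [0.001, -0.405, -0.914]]
scene 712 ((639.2030029296875, -37.16172790527344), (460.296142578125, 82.28170776367188), 80.77400970458984) [[562.0, -258.0], [643.0, -271.0], [717.0, 183.0], [635.0, 197.0]]
 bottle [ 0.491 -0.028  0.178] 81
side 586 ((637.957763671875, -38.5506591796875), (466.0213623046875, 71.36246490478516), 81.05136108398438) [[566.0, -263.0], [637.0, -274.0], [709.0, 186.0], [639.0, 197.0]]
 bottle [ 0.481 -0.062  0.089] 340
```

View pics/scene4.png

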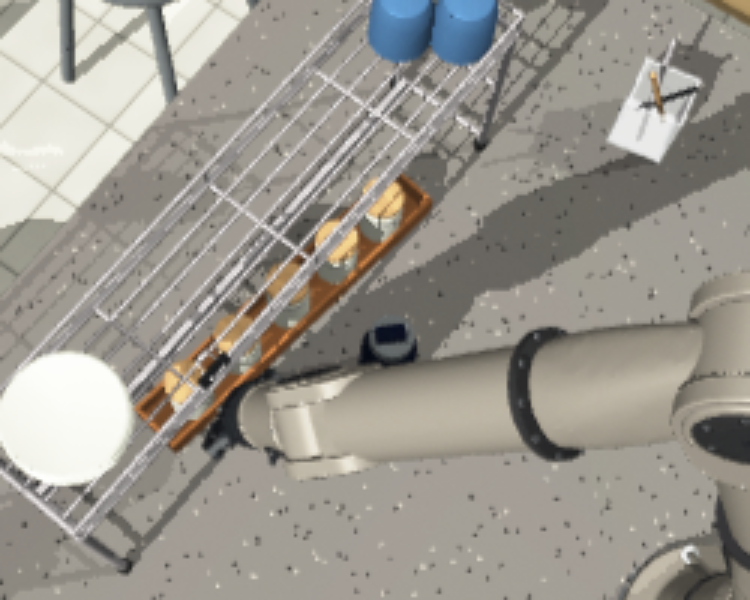

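View pics/w4.png

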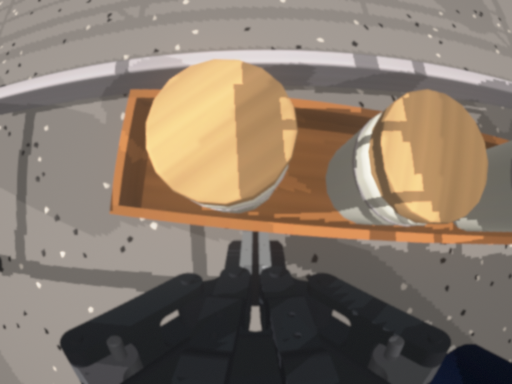

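Request:
apply_moves --targets '[[1,[0,20.5,-9.2],[0,0,0]],[1,[0,20.5,-9.2],[0,0,0]],[1,[0,2.1,-27],[0,0,0]],[1,[0,2.1,-27],[0,0,0]],[1,[0,2.1,-27],[0,0,0]],[1,[0,2.1,-27],[0,0,0]],[1,[0,2.1,-27],[0,0,0]],[1,[0,2.1,-27],[0,0,0]],[1,[0,2.1,-27],[0,0,0]],[1,[0,2.1,-27],[0,0,0]],[1,[0,2.1,-27],[0,0,0]],[1,[0,0,0],[0,0,0]]]'

```text
time: 11.05
eef_pos: [0.3859, 0.1352, 0.3983]
tcp_rot: [0.147, -0.669, 0.712, -0.155]
contact_force: [0.8, 0.0, 0.7]
grip_width: 0.0001
```

```bash
python3 st.py
```

```text
t 11.05 eef [0.3859 0.1352 0.3983] tip [0.458  0.1308 0.2411] tilt 24.7 grip 0.0
q [ 0.03  -0.112 -0.459  2.034  0.203  0.837 -2.179] F [0.8 0.  0.7]
[[-0.063, -0.907, 0.417], [-0.998, 0.057, -0.025], [-0.001, -0.418, -0.909]]
```

Request:
apply_moves --targets '[[1,[25,0,0],[0,0,0]],[1,[25,0,0],[0,0,0]],[1,[25,0,0],[0,0,0]],[1,[25,0,0],[0,0,0]],[1,[25,0,0],[0,0,0]],[1,[25,0,0],[0,0,0]],[1,[25,0,0],[0,0,0]],[1,[25,0,0],[0,0,0]],[1,[25,0,0],[0,0,0]],[1,[25,0,0],[0,0,0]],[1,[25,0,0],[0,0,0]],[1,[0,0.8,26.7],[0,0,0]],[1,[0,0.8,26.7],[0,0,0]],[1,[0,0.8,26.7],[0,0,0]],[1,[0,0.8,26.7],[0,0,0]],[1,[0,0.8,26.7],[0,0,0]],[1,[0,0.8,26.7],[0,0,0]],[1,[0,0.8,26.7],[0,0,0]],[1,[0,0,0],[0,0,0]]]'

```text
time: 12.63
eef_pos: [0.4382, -0.1446, 0.2151]
tcp_rot: [0.139, -0.67, 0.714, -0.148]
contact_force: [-0.5, 0.1, -0.7]
grip_width: 0.0002
```

```bash
python3 st.py
```

```text
t 12.63 eef [ 0.4382 -0.1446  0.2151] tip [ 0.507  -0.1489  0.0564] tilt 23.5 grip 0.0
q [ 0.224  0.247  0.114  2.189 -0.414  0.336 -0.938] F [-0.5  0.1 -0.7]
[[-0.063, -0.915, 0.397], [-0.998, 0.058, -0.025], [-0.0, -0.398, -0.917]]
```

Request:
apply_moves --targets '[[1,[0,7.4,17],[0,0,0]],[1,[0,7.4,17],[0,0,0]],[1,[0,-14.6,6.4],[0,0,0]],[1,[0,-14.6,6.4],[0,0,0]],[1,[0,-14.6,6.4],[0,0,0]],[1,[0,17.3,-0.9],[0.1,0,0]],[1,[0,0,0],[0,0,0]]]'

```text
time: 13.22
eef_pos: [0.4841, -0.1451, 0.1821]
tcp_rot: [0.157, -0.669, 0.709, -0.157]
contact_force: [-0.6, -0.4, -0.6]
grip_width: 0.0003
```

```bash
python3 st.py
```

```text
t 13.22 eef [ 0.4841 -0.1451  0.1821] tip [ 0.5591 -0.1474  0.0262] tilt 25.7 grip 0.0
q [ 0.208  0.379  0.112  2.124 -0.664  0.258 -0.714] F [-0.6 -0.4 -0.6]
[[-0.056, -0.899, 0.434], [-0.998, 0.056, -0.013], [-0.012, -0.434, -0.901]]
```

Request:
apply_moves --targets '[[1,[0,-4.2,2.9],[0,0,0]],[1,[0,-4.2,2.9],[0,0,0]],[1,[0,-4.2,2.9],[0,0,0]],[1,[0,-4.2,2.9],[0,0,0]],[1,[0,-4.2,2.9],[0,0,0]],[1,[0,-4.2,2.9],[0,0,0]],[1,[0,-4.5,2.2],[0,0,0]],[1,[0,-4.5,2.2],[0,0,0]],[1,[0,-4.5,2.2],[0,0,0]],[1,[0,-4.5,2.2],[0,0,0]]]'

```text
time: 14.05
eef_pos: [0.5326, -0.1487, 0.1759]
tcp_rot: [0.155, -0.669, 0.71, -0.156]
contact_force: [-8.3, -1.1, 4.2]
grip_width: -0.0005
```

```bash
python3 - <<'E'
from st import *; from tr import *
st(); tray('5'); grab('wrist','w5')
E
```

```text
t 14.05 eef [ 0.5326 -0.1487  0.1759] tip [ 0.6067 -0.151   0.0196] tilt 25.4 grip -0.0
q [ 0.149  0.462  0.16   2.005 -0.632  0.3   -0.781] F [-8.3 -1.1  4.2]
[[-0.057, -0.902, 0.429], [-0.998, 0.056, -0.014], [-0.012, -0.429, -0.903]]
scene 705 ((655.8383178710938, -34.73724365234375), (460.2103271484375, 72.54946899414062), 87.15213775634766) [[608.0, -263.0], [681.0, -266.0], [704.0, 193.0], [631.0, 197.0]]
 bottle [ 0.481 -0.012  0.124] 245
side 432 ((657.1914672851562, -37.51524353027344), (462.11468505859375, 71.29832458496094), 87.6438980102539) [[612.0, -267.0], [683.0, -270.0], [702.0, 192.0], [631.0, 195.0]]
 bottle [ 0.476 -0.063  0.073] 249
```

View pics/scene5.png

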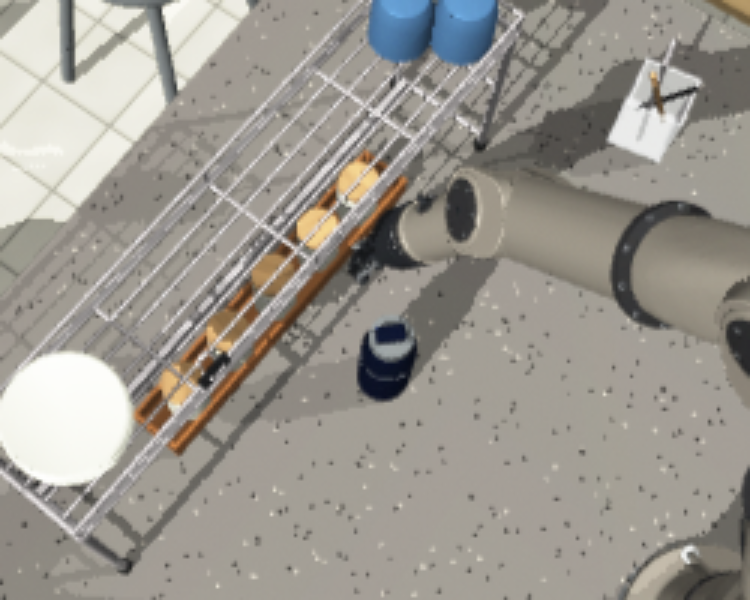

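View pics/side5.png

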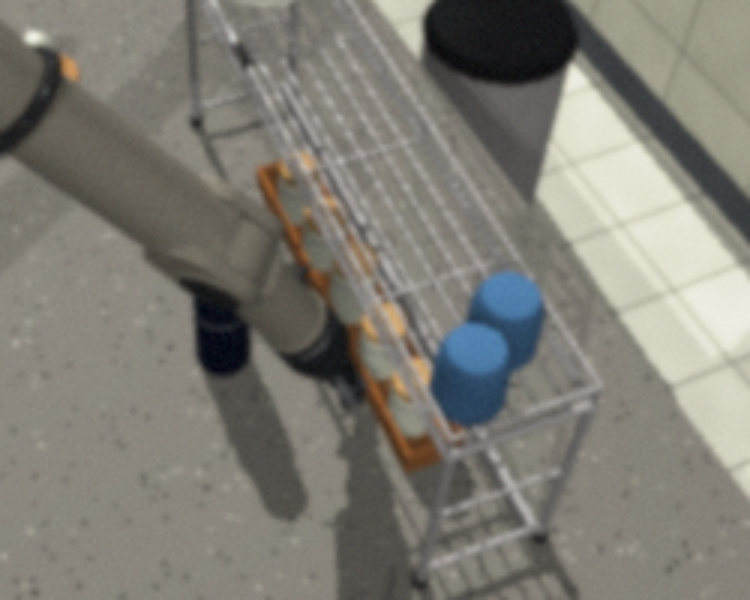

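View pics/w5.png

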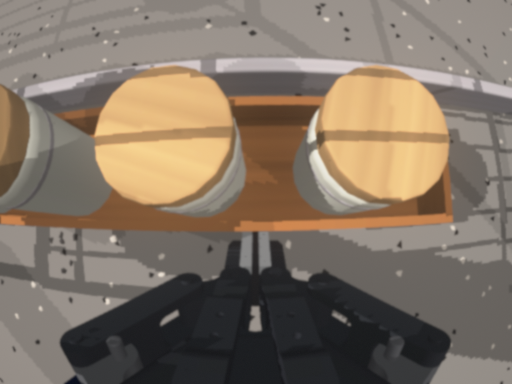

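Request:
apply_moves --targets '[[1,[0,7,-3.2],[0,0,0]],[1,[-22,0,0],[0,0,0]],[1,[-22,0,0],[0,0,0]],[1,[0,8.7,-0.2],[0.05,0,0]],[1,[0,0,0],[0,0,0]]]'

```text
time: 14.62
eef_pos: [0.5228, -0.0991, 0.1741]
tcp_rot: [0.171, -0.668, 0.705, -0.168]
contact_force: [-0.4, -0.7, -1.1]
grip_width: -0.0001
```

```bash
python3 - <<'E'
from st import *
st(); p,d,c=grab('side','side6')
cv2.imwrite('pics/side6.png',cv2.resize(p[120:320,160:410],(750,600)))
E
```

```text
t 14.62 eef [ 0.5228 -0.0991  0.1741] tip [ 0.6034 -0.1005  0.021 ] tilt 27.8 grip -0.0
q [ 0.027  0.431  0.191  2.085 -0.809  0.216 -0.684] F [-0.4 -0.7 -1.1]
[[-0.049, -0.884, 0.466], [-0.999, 0.051, -0.008], [-0.017, -0.465, -0.885]]
```

View pics/side6.png

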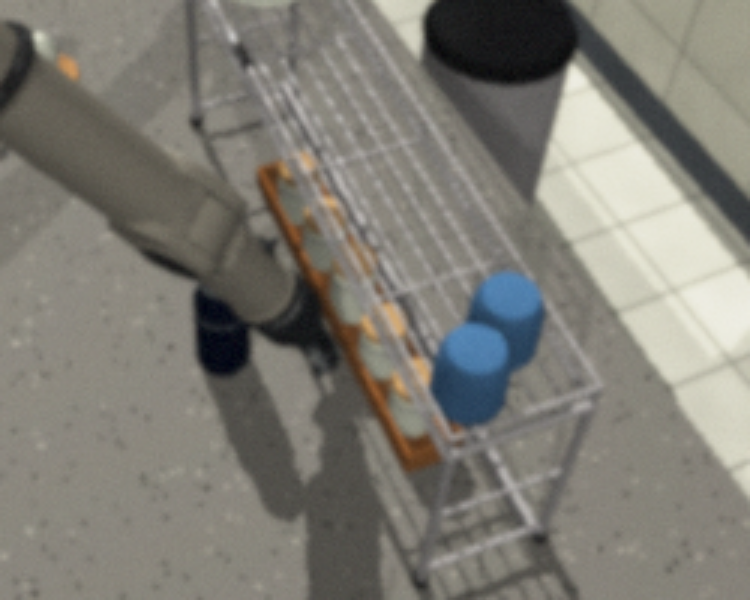

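Request:
apply_moves --targets '[[1,[0,-2.7,1.5],[0,0,0]],[1,[0,-2.7,1.5],[0,0,0]],[1,[0,-2.7,1.5],[0,0,0]],[1,[0,-2.7,1.5],[0,0,0]],[1,[0,-2.7,1.5],[0,0,0]]]'

```text
time: 15.08
eef_pos: [0.5373, -0.1044, 0.1736]
tcp_rot: [0.169, -0.666, 0.707, -0.168]
contact_force: [-9.8, 0.0, 7.5]
grip_width: -0.0
```

Request:
apply_moves --targets '[[1,[0,-1.8,1],[0,0,0]],[1,[0,-1.8,1],[0,0,0]]]'

```text
time: 15.25
eef_pos: [0.5414, -0.1048, 0.1735]
tcp_rot: [0.169, -0.666, 0.707, -0.168]
contact_force: [-11.2, 0.1, 9.7]
grip_width: -0.0001
```

Request:
apply_moves --targets '[[1,[0,-1.8,1],[0,0,0]],[1,[0,-1.8,1],[0,0,0]]]'

```text
time: 15.42
eef_pos: [0.5432, -0.1049, 0.1724]
tcp_rot: [0.168, -0.667, 0.707, -0.165]
contact_force: [-23.4, 0.6, 18.3]
grip_width: -0.0001
```

```bash
python3 - <<'E'
from st import *; from tr import *
st(); tray('7')
E
```

```text
t 15.42 eef [ 0.5432 -0.1049  0.1724] tip [ 0.6223 -0.1066  0.0186] tilt 27.2 grip -0.0
q [-0.     0.468  0.232  2.028 -0.782  0.253 -0.724] F [-23.4   0.6  18.3]
[[-0.055, -0.888, 0.457], [-0.998, 0.056, -0.01], [-0.017, -0.457, -0.889]]
scene 503 ((665.8983764648438, -34.84135437011719), (460.6001892089844, 72.64649200439453), 89.17310333251953) [[626.0, -265.0], [699.0, -266.0], [706.0, 195.0], [633.0, 196.0]]
 bottle [ 0.481 -0.012  0.122] 244
side 413 ((652.599609375, -36.78529357910156), (66.20054626464844, 461.4033203125), 2.4742796421051025) [[610.0, 192.0], [629.0, -269.0], [696.0, -266.0], [676.0, 195.0]]
 bottle [ 0.479 -0.063  0.088] 311
```

Request:
apply_moves --targets '[[1,[0,20,-10.3],[0,0,0]],[1,[0,20,-10.3],[0,0,0]],[1,[0,1.4,-27.6],[0,0,0]],[1,[0,1.4,-27.6],[0,0,0]],[1,[0,1.4,-27.6],[0,0,0]],[1,[0,1.4,-27.6],[0,0,0]],[1,[0,1.4,-27.6],[0,0,0]],[1,[0,1.4,-27.6],[0,0,0]],[1,[0,1.4,-27.6],[0,0,0]],[1,[0,1.4,-27.6],[0,0,0]],[1,[0,1.4,-27.6],[0,0,0]],[1,[0,0,0],[0,0,0]]]'

```text
time: 16.52
eef_pos: [0.3756, -0.0994, 0.3931]
tcp_rot: [0.174, -0.665, 0.706, -0.173]
contact_force: [1.5, 0.1, 0.4]
grip_width: -0.0001
```

```bash
python3 - <<'E'
from st import *; from tr import *
st(); W=tray('8')
E
```

```text
t 16.52 eef [ 0.3756 -0.0994  0.3931] tip [ 0.458  -0.1017  0.241 ] tilt 28.5 grip -0.0
q [-0.39  -0.256  0.544  2.151  0.095  0.719 -1.514] F [1.5 0.1 0.4]
[[-0.056, -0.878, 0.476], [-0.998, 0.057, -0.013], [-0.015, -0.476, -0.879]]
scene 496 ((666.3760375976562, -35.485931396484375), (462.6627502441406, 71.8187026977539), 89.11265563964844) [[627.0, -266.0], [699.0, -267.0], [706.0, 195.0], [634.0, 196.0]]
 bottle [ 0.49  -0.017  0.122] 246
side 523 ((664.579833984375, -37.46299743652344), (460.947265625, 66.13232421875), 89.31875610351562) [[629.0, -268.0], [695.0, -268.0], [700.0, 193.0], [634.0, 193.0]]
 bottle [ 0.485 -0.065  0.088] 333
```

View pics/scene8.png

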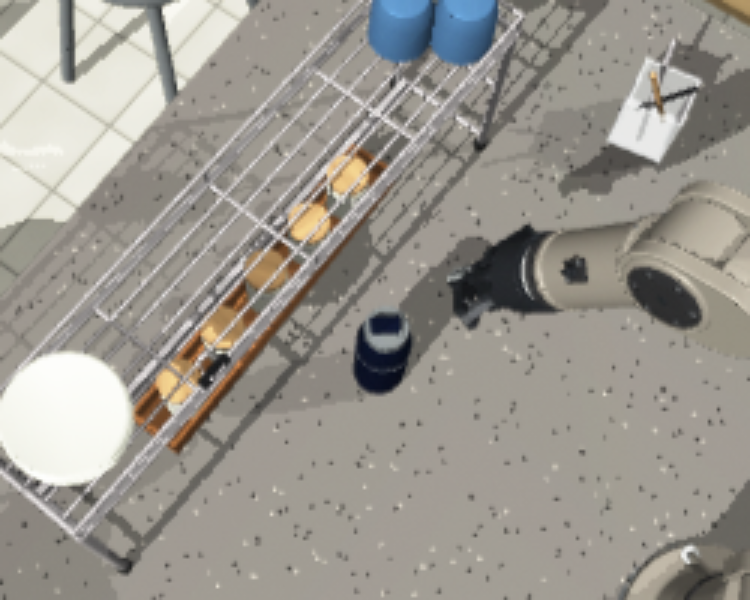

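```bash
python3 - <<'E'
from h import *
from scipy.optimize import least_squares
for n in ['scene','side']:
  for k in '03578':
    f=np.load(f'pics/{n}{k}.npz'); p,d=f['p'],f['d'];W=cloud(f,d)
    m=(W[...,0]>.42)&(W[...,0]<.54)&(abs(W[...,1])<.085)&(W[...,2]>.03)&(W[...,2]<.14)&(p[...,0].astype(int)>p[...,2])&(p.max(2)<120)
    P=W[m]
    if len(P)<40: print(n,k,len(P));continue
    g=lambda c:np.hypot(P[:,0]-c[0],P[:,1]-c[1])-.0325
    r=least_squares(g,[.48,-.012],loss='soft_l1',f_scale=.003); print(n,k,len(P),r.x.round(4),np.median(abs(g(r.x))).round(4))
E
```

```text
scene 0 215 [ 0.4883 -0.0356] 0.0013
scene 3 210 [ 0.4884 -0.0354] 0.0012
scene 5 216 [ 0.4883 -0.0354] 0.0012
scene 7 217 [ 0.4883 -0.0355] 0.0014
scene 8 214 [0.4769 0.0106] 0.0081
side 0 361 [ 0.4898 -0.0342] 0.0014
side 3 3
side 5 292 [ 0.4903 -0.0348] 0.0012
side 7 353 [ 0.4904 -0.0344] 0.0013
side 8 356 [ 0.4922 -0.0366] 0.0018
```

```bash
cat > bt.py <<'E'
from h import *
from scipy.optimize import least_squares
def bt(k):
  for n in ['scene','side']:
    f=np.load(f'pics/{n}{k}.npz'); p,d=f['p'],f['d'];W=cloud(f,d)
    for z0,z1 in ((.02,.07),(.07,.13)):
      m=(W[...,0]>.42)&(W[...,0]<.54)&(W[...,1]>-.09)&(W[...,1]<.04)&(W[...,2]>z0)&(W[...,2]<z1)&(p[...,0].astype(int)>p[...,2])&(p.max(2)<120)
      P=W[m]
      if len(P)<30: print(n,k,len(P)); continue
      g=lambda c:np.hypot(P[:,0]-c[0],P[:,1]-c[1])-.0325
      r=least_squares(g,[.489,-.035],loss='soft_l1',f_scale=.003); print(n,k,z0,len(P),r.x.round(4),np.median(abs(g(r.x))).round(4))
E
python3 - <<'E'
from bt import *; from tr import tray
tray('9')
for k in '0789': bt(k)
E
```

```text
scene 504 ((666.23193359375, -34.38995361328125), (460.0900573730469, 71.83847045898438), 89.28050231933594) [[627.0, -264.0], [699.0, -265.0], [705.0, 195.0], [633.0, 196.0]]
 bottle [ 0.482 -0.012  0.127] 203
side 523 ((662.8783569335938, -37.1309814453125), (464.28961181640625, 64.3929443359375), 89.36849212646484) [[628.0, -269.0], [693.0, -270.0], [698.0, 195.0], [633.0, 195.0]]
 bottle [ 0.484 -0.064  0.089] 328
scene 0 0.02 65 [ 0.488  -0.0344] 0.0003
scene 0 0.07 122 [ 0.4881 -0.0349] 0.0006
side 0 0.02 137 [ 0.4895 -0.0349] 0.001
side 0 0.07 199 [ 0.4898 -0.0347] 0.0012
scene 7 0.02 64 [ 0.4877 -0.0344] 0.0003
scene 7 0.07 128 [ 0.4882 -0.0352] 0.001
side 7 0.02 133 [ 0.4896 -0.0352] 0.0008
side 7 0.07 204 [ 0.4902 -0.0347] 0.0012
scene 8 0.02 65 [ 0.4978 -0.039 ] 0.0004
scene 8 0.07 127 [ 0.4983 -0.04  ] 0.0009
side 8 0.02 138 [ 0.495  -0.0386] 0.0011
side 8 0.07 200 [ 0.491  -0.0365] 0.0014
scene 9 0.02 47 [ 0.4921 -0.0372] 0.001
scene 9 0.07 96 [ 0.4847 -0.0354] 0.0011
side 9 0.02 129 [ 0.4942 -0.0381] 0.0011
side 9 0.07 200 [ 0.488  -0.0355] 0.0014
```

View pics/scene9.png

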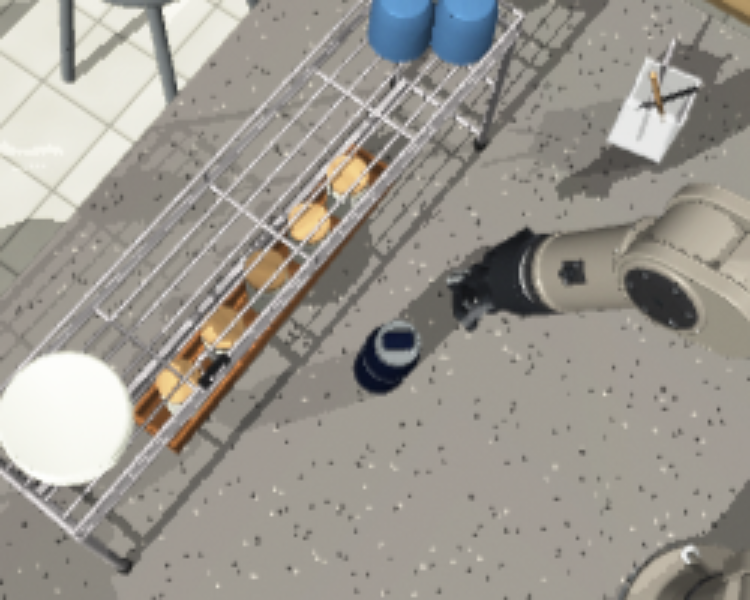

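Request:
apply_moves --targets '[[1,[0,0,0],[0,0,0]],[1,[0,0,0],[0,0,0]],[1,[0,0,0],[0,0,0]],[1,[0,0,0],[0,0,0]],[1,[0,0,0],[0,0,0]],[1,[0,0,0],[0,0,0]],[1,[0,0,0],[0,0,0]],[1,[0,0,0],[0,0,0]],[1,[0,0,0],[0,0,0]],[1,[0,0,0],[0,0,0]],[1,[0,0,0],[0,0,0]],[1,[0,0,0],[0,0,0]]]'

```text
time: 17.72
eef_pos: [0.3755, -0.0975, 0.3875]
tcp_rot: [0.17, -0.667, 0.706, -0.169]
contact_force: [0.1, 0.3, -0.3]
grip_width: 0.0002
```

```bash
python3 - <<'E'
from bt import *; from tr import tray
tray('10'); bt('10')
f=np.load('pics/scene0.npz'); W=cloud(f,f['d'])
E
```

```text
scene 516 ((665.7833251953125, -34.91571044921875), (460.93865966796875, 72.34700012207031), 89.05262756347656) [[626.0, -265.0], [698.0, -266.0], [706.0, 195.0], [633.0, 196.0]]
 bottle [ 0.488 -0.016  0.123] 237
side 516 ((664.0110473632812, -37.70246887207031), (460.3192443847656, 66.96404266357422), 89.43244934082031) [[628.0, -268.0], [695.0, -268.0], [700.0, 192.0], [633.0, 193.0]]
 bottle [ 0.49  -0.066  0.088] 334
scene 10 0.02 62 [ 0.4965 -0.039 ] 0.0004
scene 10 0.07 120 [ 0.4954 -0.0392] 0.0008
side 10 0.02 138 [ 0.4995 -0.0398] 0.0009
side 10 0.07 203 [ 0.4995 -0.0392] 0.0012
```

View pics/scene10.png

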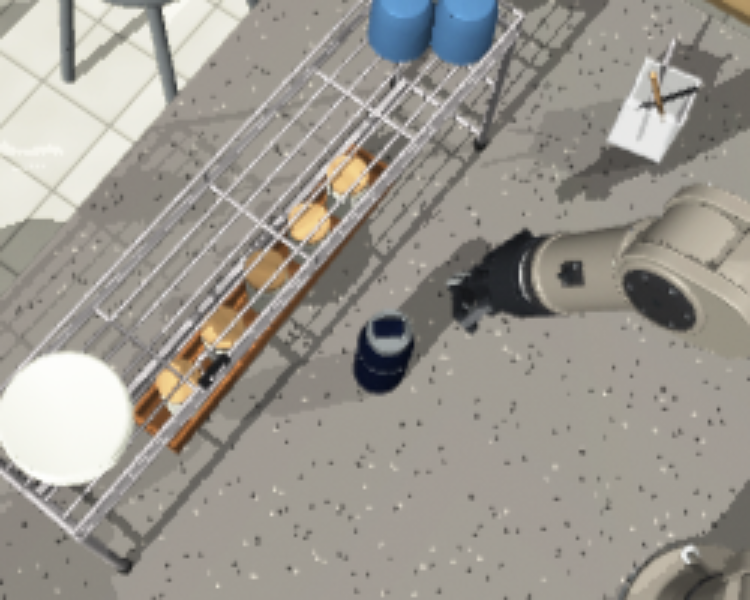

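Request:
apply_moves --targets '[[1,[-25.7,0,0],[0,0,0]],[1,[-25.7,0,0],[0,0,0]],[1,[-25.7,0,0],[0,0,0]],[1,[-25.7,0,0],[0,0,0]],[1,[-25.7,0,0],[0,0,0]],[1,[-25.7,0,0],[0,0,0]],[1,[-25.7,0,0],[0,0,0]],[1,[0,0,0],[-0.06,0,0]],[1,[0,3,27],[0,0,0]],[1,[0,3,27],[0,0,0]],[1,[0,3,27],[0,0,0]],[1,[0,3,27],[0,0,0]],[1,[0,3,27],[0,0,0]],[1,[0,3,27],[0,0,0]],[1,[0,3,27],[0,0,0]],[1,[0,0,0],[0,0,0]]]'

```text
time: 19.15
eef_pos: [0.4426, 0.0811, 0.2045]
tcp_rot: [0.146, -0.672, 0.711, -0.146]
contact_force: [-0.8, -0.1, -1.0]
grip_width: 0.0003
```

```bash
python3 st.py
```

```text
t 19.15 eef [0.4426 0.0811 0.2045] tip [0.5124 0.079  0.0463] tilt 23.8 grip 0.0
q [-0.411  0.248  0.16   2.233  0.291  0.276 -2.155] F [-0.8 -0.1 -1. ]
[[-0.054, -0.913, 0.404], [-0.999, 0.053, -0.012], [-0.01, -0.404, -0.915]]
```

Request:
apply_moves --targets '[[1,[0,-5,19],[0,0,0]],[1,[0,-5,19],[0,0,0]],[1,[0,-15.5,6.9],[0,0,0]],[1,[0,-15.5,6.9],[0,0,0]],[1,[0,-15.5,6.9],[0,0,0]],[1,[0,13,-0.5],[0.08,0,0]],[1,[0,0,0],[0,0,0]]]'

```text
time: 19.73
eef_pos: [0.5166, 0.0754, 0.178]
tcp_rot: [0.152, -0.669, 0.71, -0.16]
contact_force: [-1.3, 0.2, 0.2]
grip_width: -0.0002
```

```bash
python3 st.py
```

```text
t 19.73 eef [0.5166 0.0754 0.178 ] tip [0.5909 0.0714 0.0218] tilt 25.5 grip -0.0
q [-0.245  0.409  0.03   2.084  0.451  0.242 -2.268] F [-1.3  0.2  0.2]
[[-0.059, -0.901, 0.429], [-0.998, 0.055, -0.023], [-0.003, -0.43, -0.903]]
```

Request:
apply_moves --targets '[[1,[0,-6.3,3],[0,0,0]],[1,[0,-6.3,3],[0,0,0]],[1,[0,-6.3,3],[0,0,0]],[1,[0,-3.6,1.7],[0,0,0]],[1,[0,-3.6,1.7],[0,0,0]],[1,[0,-2.7,1.3],[0,0,0]]]'

```text
time: 20.23
eef_pos: [0.5483, 0.0739, 0.1769]
tcp_rot: [0.152, -0.669, 0.71, -0.159]
contact_force: [0.6, -0.7, 0.4]
grip_width: -0.0001
```

Request:
apply_moves --targets '[[1,[0,-1.8,0.8],[0,0,0]],[1,[0,-1.8,0.8],[0,0,0]]]'

```text
time: 20.4
eef_pos: [0.5509, 0.0738, 0.1765]
tcp_rot: [0.151, -0.669, 0.711, -0.158]
contact_force: [-7.8, 1.1, 5.6]
grip_width: -0.0001
```

```bash
python3 - <<'E'
from st import *; from tr import *
st(); tray('11'); grab('wrist','w11')
E
```

```text
t 20.4 eef [0.5509 0.0738 0.1765] tip [0.6245 0.0698 0.02  ] tilt 25.2 grip -0.0
q [-0.189  0.462 -0.014  1.994  0.422  0.281 -2.214] F [-7.8  1.1  5.6]
[[-0.06, -0.903, 0.425], [-0.998, 0.055, -0.023], [-0.003, -0.426, -0.905]]
scene 485 ((666.3430786132812, -34.6689453125), (460.27178955078125, 71.61298370361328), 89.10120391845703) [[627.0, -264.0], [699.0, -265.0], [706.0, 195.0], [634.0, 196.0]]
 bottle [ 0.499 -0.04   0.18 ] 37
side 447 ((647.7893676757812, -36.32078552246094), (464.0774841308594, 33.58443069458008), 89.35875701904297) [[628.0, -268.0], [662.0, -269.0], [667.0, 196.0], [634.0, 196.0]]
 bottle [ 0.489 -0.066  0.092] 339
```

View pics/w11.png

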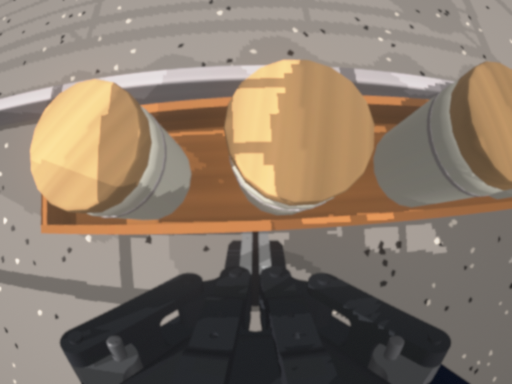

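View pics/scene11.png

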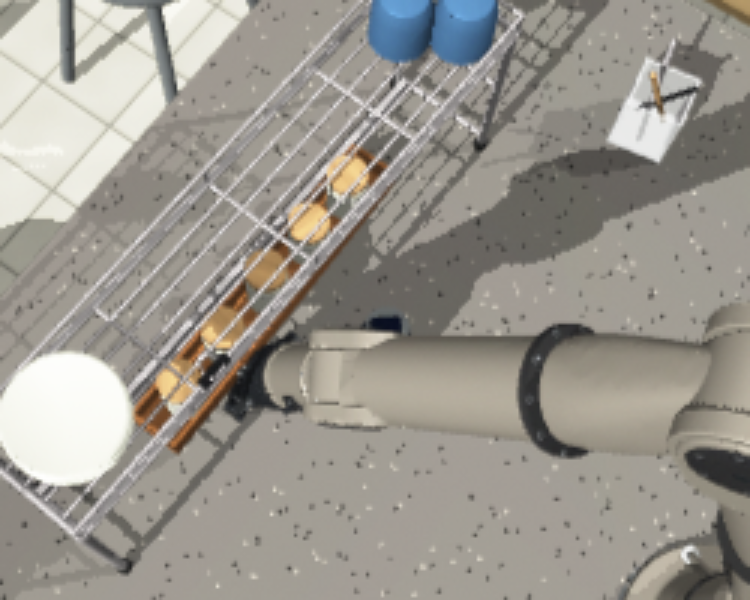

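Request:
apply_moves --targets '[[1,[0,-1.8,0.8],[0,0,0]],[1,[0,-1.8,0.8],[0,0,0]],[1,[0,-1.8,0.8],[0,0,0]]]'

```text
time: 20.8
eef_pos: [0.5556, 0.0739, 0.1763]
tcp_rot: [0.15, -0.669, 0.71, -0.157]
contact_force: [-7.9, 1.4, 4.7]
grip_width: -0.0002
```

Request:
apply_moves --targets '[[1,[0,-1.8,0.8],[0,0,0]],[1,[0,-1.8,0.8],[0,0,0]]]'

```text
time: 20.97
eef_pos: [0.5595, 0.0738, 0.1763]
tcp_rot: [0.15, -0.67, 0.71, -0.157]
contact_force: [-8.0, 2.1, 5.0]
grip_width: -0.0003
```

```bash
python3 st.py
```

```text
t 20.97 eef [0.5595 0.0738 0.1763] tip [0.6328 0.07   0.0196] tilt 25.1 grip -0.0
q [-0.176  0.476 -0.027  1.97   0.416  0.293 -2.201] F [-8.   2.1  5. ]
[[-0.058, -0.904, 0.423], [-0.998, 0.054, -0.022], [-0.003, -0.424, -0.906]]
```

Request:
apply_moves --targets '[[1,[0,-1.8,0.8],[0,0,0]]]'

```text
time: 21.05
eef_pos: [0.5615, 0.0738, 0.1763]
tcp_rot: [0.15, -0.67, 0.71, -0.157]
contact_force: [-7.7, 1.6, 4.9]
grip_width: -0.0
```

Request:
apply_moves --targets '[[1,[0,-1.8,0.8],[0,0,0]]]'

```text
time: 21.13
eef_pos: [0.5628, 0.0738, 0.1761]
tcp_rot: [0.149, -0.67, 0.71, -0.156]
contact_force: [-16.6, 1.7, 11.6]
grip_width: -0.0006
```

```bash
python3 - <<'E'
from st import *; from tr import *
st(); tray('12'); grab('wrist','w12')
E
```

```text
t 21.13 eef [0.5628 0.0738 0.1761] tip [0.6357 0.0698 0.0193] tilt 25.0 grip -0.001
q [-0.171  0.481 -0.032  1.961  0.413  0.3   -2.196] F [-16.6   1.7  11.6]
[[-0.059, -0.905, 0.421], [-0.998, 0.054, -0.023], [-0.002, -0.422, -0.907]]
scene 264 ((674.0325317382812, -35.94706726074219), (460.0108947753906, 71.17279052734375), 87.04679870605469) [[627.0, -264.0], [698.0, -267.0], [721.0, 192.0], [650.0, 196.0]]
 bottle [ 0.5   -0.042  0.179] 15
side 430 ((667.57177734375, -38.147064208984375), (459.7635498046875, 62.22403335571289), 87.81584930419922) [[628.0, -267.0], [690.0, -269.0], [707.0, 190.0], [645.0, 193.0]]
 bottle [ 0.489 -0.065  0.091] 329
```

View pics/w12.png

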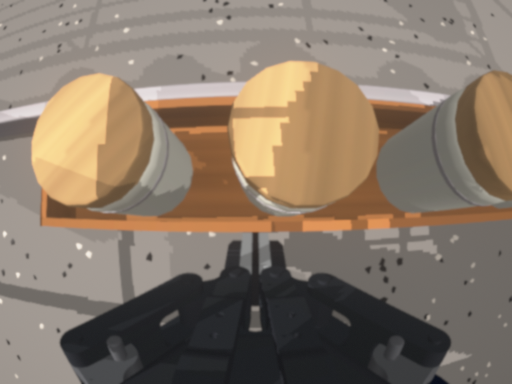

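Request:
apply_moves --targets '[[1,[0,-0.9,0.3],[0,0,0]],[1,[0,0,0],[0,0,0]],[1,[0,0,0],[0,0,0]]]'

```text
time: 21.53
eef_pos: [0.5629, 0.0738, 0.1761]
tcp_rot: [0.149, -0.67, 0.711, -0.156]
contact_force: [-14.9, 2.2, 9.2]
grip_width: 0.0001
```

Request:
apply_moves --targets '[[1,[0,-0.9,0.3],[0,0,0]],[1,[0,0,0],[0,0,0]],[1,[0,0,0],[0,0,0]]]'

```text
time: 21.78
eef_pos: [0.5632, 0.0738, 0.1761]
tcp_rot: [0.148, -0.67, 0.711, -0.156]
contact_force: [-15.9, 2.0, 12.2]
grip_width: 0.0001
```

```bash
python3 st.py
```

```text
t 21.78 eef [0.5632 0.0738 0.1761] tip [0.6357 0.0698 0.019 ] tilt 24.8 grip 0.0
q [-0.168  0.482 -0.034  1.958  0.411  0.304 -2.194] F [-15.9   2.   12.2]
[[-0.058, -0.906, 0.419], [-0.998, 0.054, -0.023], [-0.001, -0.42, -0.908]]
```

Request:
apply_moves --targets '[[1,[0,-1.8,0.3],[0,0,0]],[1,[0,-1.8,0.3],[0,0,0]],[1,[0,0,0],[0,0,0]]]'

```text
time: 22.03
eef_pos: [0.5643, 0.074, 0.1764]
tcp_rot: [0.145, -0.671, 0.711, -0.154]
contact_force: [-26.6, 1.8, 20.0]
grip_width: 0.0002
```

```bash
python3 st.py
```

```text
t 22.03 eef [0.5643 0.074  0.1764] tip [0.6358 0.0698 0.0189] tilt 24.5 grip 0.0
q [-0.163  0.484 -0.041  1.951  0.408  0.316 -2.188] F [-26.6   1.8  20. ]
[[-0.058, -0.909, 0.413], [-0.998, 0.053, -0.024], [0.0, -0.414, -0.91]]
```

Request:
apply_moves --targets '[[1,[0,12,-5.5],[0,0,0]],[1,[0,20,-9.2],[0,0,0]],[1,[0,20,-9.2],[0,0,0]],[1,[-4,2.1,-27],[0,0,0]],[1,[-4,2.1,-27],[0,0,0]],[1,[0,2.1,-27],[0,0,0]],[1,[0,2.1,-27],[0,0,0]],[1,[0,2.1,-27],[0,0,0]],[1,[0,2.1,-27],[0,0,0]],[1,[0,2.1,-27],[0,0,0]],[1,[0,2.1,-27],[0,0,0]],[1,[0,2.1,-27],[0,0,0]],[1,[0,0,0],[0,0,0]]]'

```text
time: 23.12
eef_pos: [0.3932, 0.0913, 0.3947]
tcp_rot: [0.157, -0.668, 0.709, -0.161]
contact_force: [1.1, 0.1, 0.2]
grip_width: 0.0001
```

```bash
python3 - <<'E'
from st import *; from tr import *; from bt import bt
st(); tray('13'); bt('13')
for n,(x,y,w,h) in {'scene':(190,120,100,120),'side':(235,160,100,120)}.items():
    p=np.load(f'pics/{n}13.npz')['p']; cv2.imwrite(f'pics/{n}13z.png',cv2.resize(p[y:y+h,x:x+w],None,fx=5,fy=5,interpolation=cv2.INTER_CUBIC))
E
```

```text
t 23.12 eef [0.3932 0.0913 0.3947] tip [0.469  0.088  0.2392] tilt 26.0 grip 0.0
q [-0.218 -0.137 -0.118  2.078  0.209  0.786 -2.085] F [1.1 0.1 0.2]
[[-0.058, -0.897, 0.438], [-0.998, 0.055, -0.019], [-0.007, -0.438, -0.899]]
scene 254 ((673.53466796875, -43.144378662109375), (474.2882385253906, 70.6906967163086), 86.7078628540039) [[625.0, -278.0], [695.0, -282.0], [722.0, 192.0], [652.0, 196.0]]
 bottle [ 0.493 -0.016  0.127] 211
side 481 ((673.440185546875, -37.632171630859375), (463.6585388183594, 70.617431640625), 87.20036315917969) [[627.0, -267.0], [697.0, -271.0], [720.0, 192.0], [649.0, 196.0]]
 bottle [ 0.489 -0.066  0.091] 330
scene 13 0.02 31 [ 0.4974 -0.039 ] 0.0005
scene 13 0.07 116 [ 0.4976 -0.0398] 0.0009
side 13 0.02 131 [ 0.4991 -0.0398] 0.0009
side 13 0.07 207 [ 0.4997 -0.0393] 0.0014
```

View pics/scene13z.png

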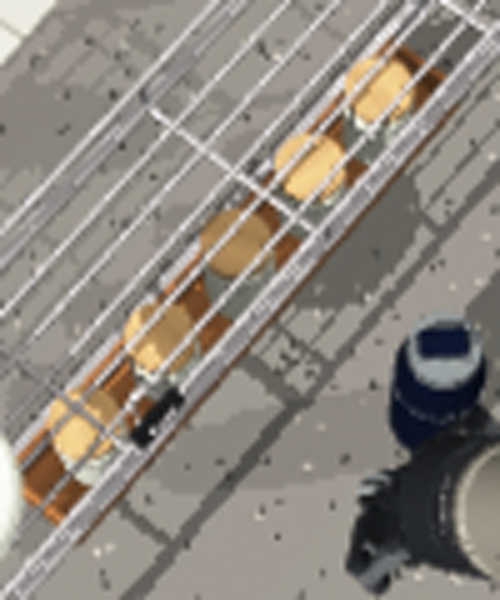

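View pics/side13.png

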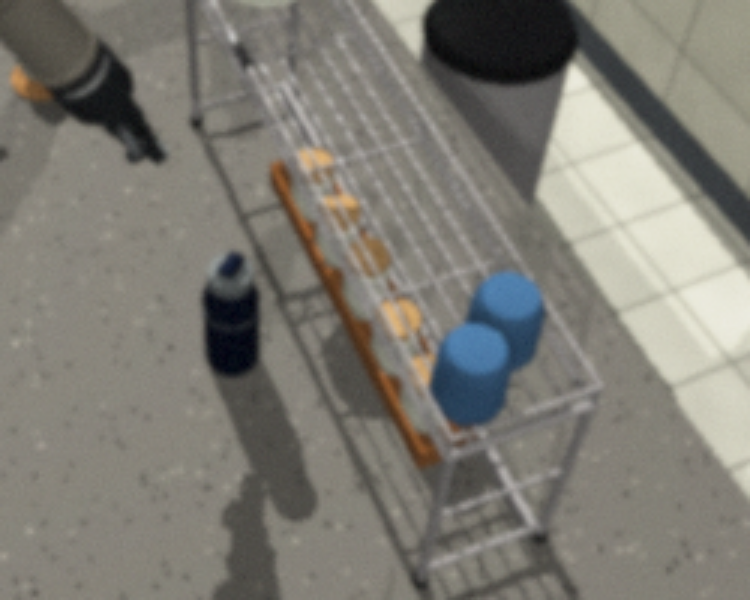

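Request:
apply_moves --targets '[[-1,[0,0,0],[-0.105,0,0]],[-1,[0,0,0],[-0.105,0,0]],[-1,[0,0,0],[-0.105,0,0]],[-1,[24.9,-17.9,2.6],[0,0,0]],[-1,[24.9,-17.9,2.6],[0,0,0]],[-1,[24.9,-17.9,2.6],[0,0,0]],[-1,[24.9,-17.9,2.6],[0,0,0]],[-1,[24.9,-17.9,2.6],[0,0,0]],[-1,[0,0,0],[0,0,0]],[-1,[0,0,0],[0,0,0]]]' --grip_force 20

```text
time: 24.05
eef_pos: [0.4766, -0.0417, 0.3853]
tcp_rot: [0.043, -0.682, 0.728, -0.044]
contact_force: [-0.0, 1.0, -0.8]
grip_width: 0.0857
```

```bash
python3 - <<'E'
from st import *
s,Rm,tip=st(); p,d,c=grab('wrist','w14'); 
Rc=R.from_rotvec(np.ravel(c['rvec'])).as_matrix(); C=-Rc.T@np.ravel(c['tvec']); print('cam in tool',Rm.T@(C-s['eef_pos']))
print('grasp',s['eef_pos']+.155*Rm[:,2])
E
```

```text
t 24.05 eef [ 0.4766 -0.0417  0.3853] tip [ 0.498  -0.0427  0.2136] tilt 7.1 grip 0.086
q [-0.042  0.129  0.105  1.794 -0.017  1.096 -1.568] F [-0.   1.  -0.8]
[[-0.065, -0.99, 0.124], [-0.998, 0.065, -0.006], [-0.002, -0.124, -0.992]]
cam in tool [-0.00138841 -0.07735098  0.03052515]
grasp [ 0.49573953 -0.04256317  0.2314526 ]
```

View pics/w14.png

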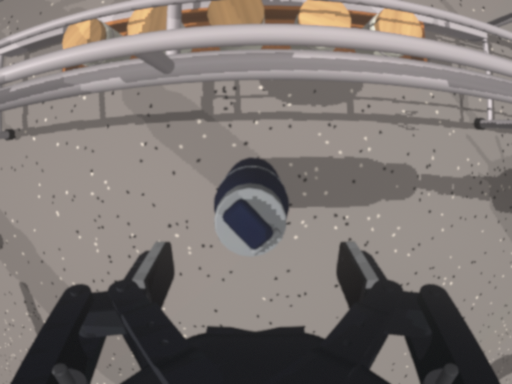

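Request:
apply_moves --targets '[[-1,[-1,13.4,-0.6],[0.087,0,0]],[-1,[-1,13.4,-0.6],[0.087,0,0]],[-1,[-1,13.4,-0.6],[0.087,0,0]],[-1,[0,0,0],[0,0,0]]]'

```text
time: 24.43
eef_pos: [0.4319, -0.0322, 0.377]
tcp_rot: [0.131, -0.674, 0.714, -0.136]
contact_force: [-1.1, 0.1, -2.4]
grip_width: 0.0853
```

```bash
cat > gp.py <<'E'
from st import *
s,Rm,tip=st(); g=s['eef_pos']+.155*Rm[:,2]; print('grasp',g.round(4))
import sys
if len(sys.argv)>1: print('tool mm', (Rm.T@(np.array(list(map(float,sys.argv[1:4])))-g)*1000).round(1))
E
python3 gp.py .498 -.0393 .147
```

```text
t 24.43 eef [ 0.4319 -0.0322  0.377 ] tip [ 0.4962 -0.0352  0.2165] tilt 21.8 grip 0.085
q [-0.055 -0.048  0.084  2.031  0.015  0.777 -1.606] F [-1.1  0.1 -2.4]
[[-0.056, -0.927, 0.372], [-0.998, 0.054, -0.017], [-0.004, -0.372, -0.928]]
grasp [ 0.4895 -0.0349  0.2332]
tool mm [ 4.3 24.  83.2]
```

Request:
apply_moves --targets '[[-1,[4.3,-8,3.2],[0,0,0]],[-1,[0,6.4,16],[0,0,0]],[-1,[0,6.4,16],[0,0,0]],[-1,[0,0,0],[0,0,0]]]'

```text
time: 24.77
eef_pos: [0.4456, -0.0383, 0.3436]
tcp_rot: [0.131, -0.673, 0.715, -0.137]
contact_force: [-0.9, 0.3, -0.6]
grip_width: 0.0854
```

```bash
python3 - <<'E'
from h import *
p,d,c=grab('wrist','w15')
E
python3 gp.py .498 -.0393 .147
```

```text
t 24.82 eef [ 0.4461 -0.0384  0.345 ] tip [ 0.5108 -0.0417  0.1846] tilt 22.0 grip 0.085
q [-4.800e-02  1.600e-02  9.600e-02  2.055e+00 -1.000e-03  6.870e-01
 -1.582e+00] F [ 0.3 -0.8 -0.5]
[[-0.059, -0.925, 0.374], [-0.998, 0.056, -0.019], [-0.003, -0.375, -0.927]]
grasp [ 0.5041 -0.0414  0.2013]
tool mm [-1.6 26.1 48. ]
```

View pics/w15.png

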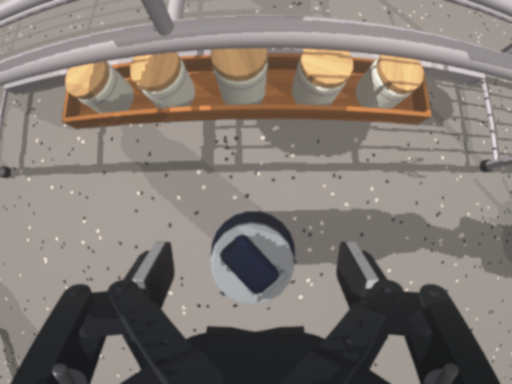

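Request:
apply_moves --targets '[[-1,[-0.6,8.7,16],[0,0,0]],[-1,[-0.5,8.7,16],[0,0,0]],[-1,[-0.5,8.7,16],[0,0,0]],[-1,[0,0,0],[0,0,0]]]'

```text
time: 25.15
eef_pos: [0.4389, -0.0362, 0.2897]
tcp_rot: [0.131, -0.673, 0.715, -0.137]
contact_force: [-1.0, -0.4, -1.5]
grip_width: 0.0854
```

```bash
python3 gp.py .498 -.0393 .147; python3 - <<'E'
from bt import *; from tr import tray
tray('16'); bt('16')
E
```

```text
t 25.15 eef [ 0.4389 -0.0362  0.2897] tip [ 0.5033 -0.0395  0.1292] tilt 21.9 grip 0.085
q [-0.047  0.076  0.094  2.149 -0.009  0.535 -1.578] F [-1.  -0.4 -1.5]
[[-0.059, -0.926, 0.372], [-0.998, 0.056, -0.019], [-0.003, -0.373, -0.928]]
grasp [ 0.4966 -0.0391  0.1459]
tool mm [ 0.1 -1.7 -0.5]
scene 264 ((673.6339721679688, -36.03819274902344), (460.7919921875, 71.78240966796875), 87.21737670898438) [[627.0, -264.0], [698.0, -268.0], [721.0, 192.0], [649.0, 196.0]]
 bottle [ 0.496 -0.027  0.133] 85
side 486 ((672.9429931640625, -39.177032470703125), (461.5938415527344, 69.38188171386719), 86.88150024414062) [[626.0, -268.0], [695.0, -272.0], [720.0, 189.0], [651.0, 193.0]]
 bottle [ 0.484 -0.067  0.071] 237
scene 16 26
scene 16 0.07 31 [ 0.4966 -0.0407] 0.0006
side 16 0.02 134 [ 0.4996 -0.0399] 0.001
side 16 0.07 166 [ 0.4994 -0.0397] 0.0011
```

View pics/side16.png

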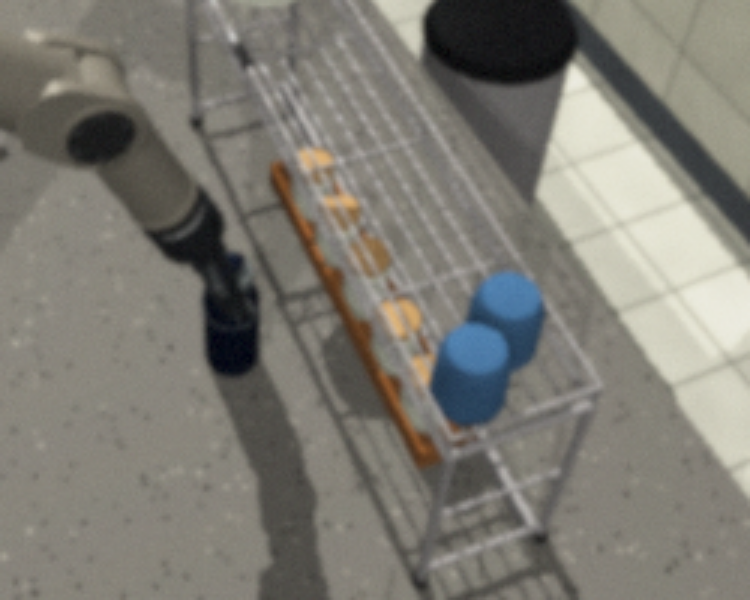

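Request:
apply_moves --targets '[[-0.4,[0,0,0],[0,0,0]],[-0.4,[0,0,0],[0,0,0]],[-0.4,[0,0,0],[0,0,0]],[-0.4,[0,0,0],[0,0,0]],[-0.4,[0,0,0],[0,0,0]],[-0.4,[0,0,0],[0,0,0]]]' --grip_force 20

```text
time: 25.75
eef_pos: [0.4396, -0.0365, 0.2922]
tcp_rot: [0.134, -0.673, 0.714, -0.14]
contact_force: [1.3, 0.2, 1.2]
grip_width: 0.0597
```

```bash
python3 gp.py .487 -.0346 .1459
```

```text
t 25.75 eef [ 0.4396 -0.0365  0.2922] tip [ 0.5051 -0.0399  0.1322] tilt 22.3 grip 0.06
q [-0.047  0.071  0.094  2.148 -0.009  0.533 -1.578] F [1.3 0.2 1.2]
[[-0.06, -0.924, 0.379], [-0.998, 0.056, -0.019], [-0.003, -0.379, -0.925]]
grasp [ 0.4983 -0.0395  0.1488]
tool mm [-4.2 11.8 -1.7]
```

Request:
apply_moves --targets '[[-0.2,[0,0,0],[0,0,0]],[-0.1,[0,0,0],[0,0,0]],[0,[0,0,0],[0,0,0]],[0,[0,0,0],[0,0,0]],[0,[0,0,0],[0,0,0]]]'

```text
time: 26.17
eef_pos: [0.4399, -0.0363, 0.2925]
tcp_rot: [0.134, -0.673, 0.714, -0.14]
contact_force: [-0.7, 0.4, 5.5]
grip_width: 0.0512
```

```bash
python3 - <<'E'
from bt import *; from tr import tray
tray('17'); bt('17')
E
python3 gp.py
```

```text
scene 271 ((673.5332641601562, -35.330963134765625), (459.51617431640625, 70.51654815673828), 87.00347900390625) [[626.0, -263.0], [697.0, -267.0], [721.0, 192.0], [650.0, 196.0]]
 bottle [ 0.491 -0.021  0.069] 111
side 482 ((672.4568481445312, -39.029510498046875), (461.1767883300781, 67.99473571777344), 86.80355072021484) [[626.0, -267.0], [694.0, -271.0], [719.0, 189.0], [651.0, 193.0]]
 bottle [ 0.487 -0.068  0.076] 270
scene 17 0.02 63 [ 0.4978 -0.0391] 0.0005
scene 17 0.07 47 [ 0.4979 -0.04  ] 0.0006
side 17 0.02 133 [ 0.4993 -0.04  ] 0.001
side 17 0.07 196 [ 0.5002 -0.0397] 0.0012
t 26.27 eef [ 0.4399 -0.0363  0.2925] tip [ 0.5056 -0.0396  0.1325] tilt 22.3 grip 0.051
q [-0.047  0.071  0.094  2.147 -0.01   0.533 -1.579] F [-2.1  1.6  5.5]
[[-0.059, -0.923, 0.38], [-0.998, 0.056, -0.019], [-0.004, -0.38, -0.925]]
grasp [ 0.4987 -0.0393  0.1491]
```

View pics/side17.png

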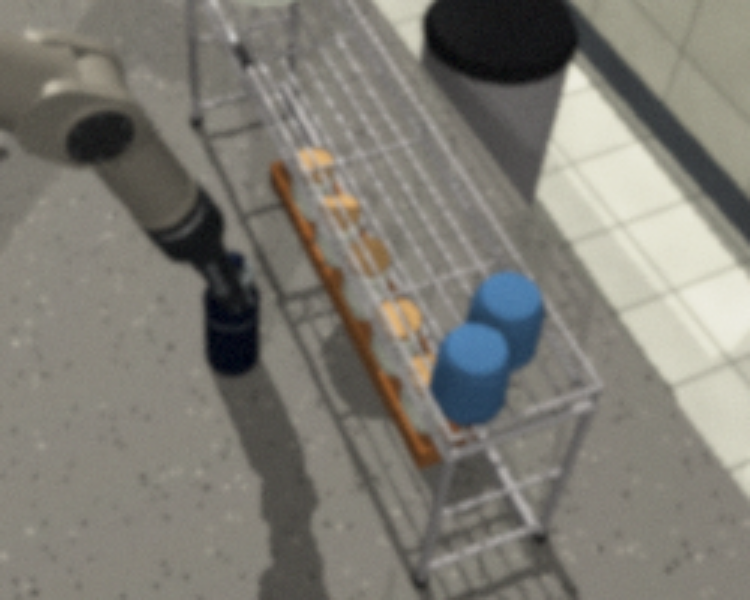

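Request:
apply_moves --targets '[[0,[-1.05,2.2,-1.15],[0,0,0]],[0,[-1.05,2.2,-1.15],[0,0,0]],[0,[-1.05,2.2,-1.15],[0,0,0]],[0,[-1.05,2.2,-1.15],[0,0,0]],[0,[0,0,0],[0,0,0]],[0,[0,0,0],[0,0,0]]]'

```text
time: 26.77
eef_pos: [0.4302, -0.0322, 0.2934]
tcp_rot: [0.134, -0.672, 0.714, -0.14]
contact_force: [0.9, -3.4, 3.2]
grip_width: 0.0509
```

```bash
python3 - <<'E'
from bt import *; from tr import tray
tray('18'); bt('18')
E
python3 gp.py
```

```text
scene 259 ((674.055419921875, -35.3675537109375), (459.0304260253906, 70.78157806396484), 86.71556091308594) [[626.0, -262.0], [696.0, -267.0], [723.0, 192.0], [652.0, 196.0]]
 bottle [ 0.492 -0.016  0.091] 103
side 474 ((652.645751953125, -37.179229736328125), (463.5006103515625, 27.51019859313965), 86.98796081542969) [[627.0, -268.0], [654.0, -269.0], [679.0, 194.0], [651.0, 195.0]]
 bottle [ 0.483 -0.066  0.079] 271
scene 18 0.02 50 [ 0.4931 -0.0369] 0.0005
scene 18 0.07 38 [ 0.4899 -0.0365] 0.0008
side 18 0.02 129 [ 0.4948 -0.0373] 0.0011
side 18 0.07 191 [ 0.4926 -0.0365] 0.0011
t 26.87 eef [ 0.4303 -0.0322  0.2934] tip [ 0.496  -0.0357  0.1334] tilt 22.4 grip 0.051
q [-0.056  0.05   0.09   2.168  0.006  0.534 -1.602] F [ 3.  -3.4  4. ]
[[-0.06, -0.923, 0.38], [-0.998, 0.056, -0.02], [-0.003, -0.38, -0.925]]
grasp [ 0.4892 -0.0354  0.15  ]
```

Request:
apply_moves --targets '[[0,[0,-1.1,-2.8],[0,0,0]],[0,[0,-1.1,-2.8],[0,0,0]],[0,[0,0,0],[0,0,0]],[0,[0,0,0],[0,0,0]],[0,[0,0,0],[0,0,0]]]' --grip_force 25

```text
time: 27.28
eef_pos: [0.4289, -0.0313, 0.2978]
tcp_rot: [0.133, -0.673, 0.715, -0.138]
contact_force: [-0.3, -0.4, -3.0]
grip_width: 0.0509
```

```bash
python3 - <<'E'
from bt import *; from tr import tray
tray('19'); bt('19')
E
python3 gp.py
```

```text
scene 274 ((674.0789794921875, -35.38063049316406), (459.98785400390625, 72.62788391113281), 87.54739379882812) [[628.0, -264.0], [701.0, -267.0], [720.0, 193.0], [648.0, 196.0]]
 bottle [ 0.488 -0.013  0.081] 107
side 473 ((652.6807250976562, -37.04728698730469), (462.52032470703125, 27.560636520385742), 87.0749740600586) [[627.0, -267.0], [655.0, -269.0], [678.0, 193.0], [651.0, 195.0]]
 bottle [ 0.478 -0.064  0.082] 281
scene 19 0.02 54 [ 0.4897 -0.0345] 0.0004
scene 19 0.07 45 [ 0.4878 -0.0347] 0.0007
side 19 0.02 128 [ 0.492  -0.0353] 0.0008
side 19 0.07 185 [ 0.49   -0.0351] 0.001
t 27.38 eef [ 0.4293 -0.0315  0.2982] tip [ 0.4944 -0.0348  0.138 ] tilt 22.1 grip 0.051
q [-0.057  0.041  0.089  2.162  0.006  0.552 -1.604] F [ 0.8  0.2 -3.4]
[[-0.059, -0.925, 0.377], [-0.998, 0.056, -0.019], [-0.004, -0.377, -0.926]]
grasp [ 0.4877 -0.0344  0.1547]
```

View pics/side19.png

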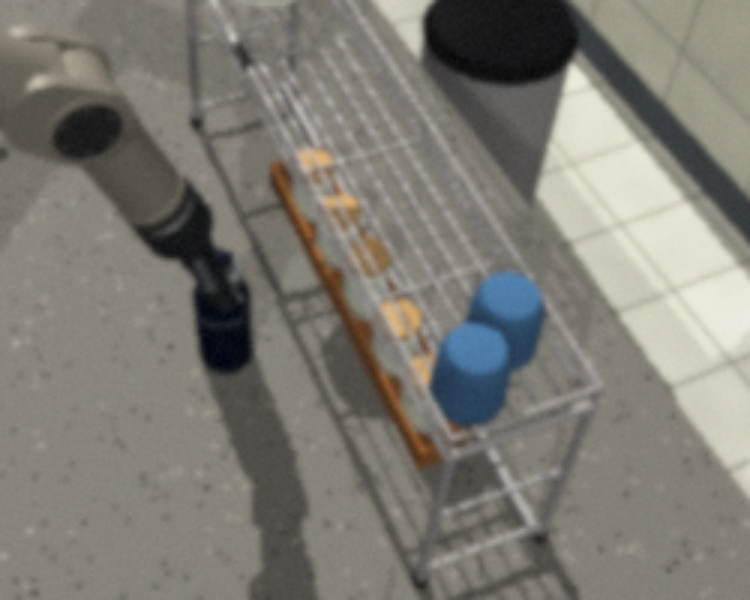

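Request:
apply_moves --targets '[[0,[0,-5.4,0],[-0.035,0,0]],[0,[0,0.9,2.2],[0,0,0]],[0,[0,0.9,2.2],[0,0,0]],[0,[0,0,0],[0,0,0]]]'

```text
time: 27.72
eef_pos: [0.434, -0.0319, 0.2952]
tcp_rot: [0.121, -0.675, 0.717, -0.126]
contact_force: [0.2, 0.2, -2.6]
grip_width: 0.0504
```

```bash
python3 - <<'E'
from bt import *; from tr import tray
tray('20'); bt('20')
E
python3 gp.py
```

```text
scene 260 ((674.8013305664062, -35.795440673828125), (459.8244934082031, 70.80014038085938), 86.71450805664062) [[626.0, -263.0], [697.0, -267.0], [723.0, 192.0], [653.0, 196.0]]
 bottle [ 0.475 -0.014  0.07 ] 113
side 480 ((671.8347778320312, -38.83815002441406), (460.9070739746094, 66.30577087402344), 87.14643096923828) [[627.0, -267.0], [693.0, -271.0], [716.0, 190.0], [650.0, 193.0]]
 bottle [ 0.475 -0.064  0.08 ] 273
scene 20 0.02 59 [ 0.4863 -0.0347] 0.0004
scene 20 0.07 60 [ 0.4863 -0.0356] 0.0009
side 20 0.02 132 [ 0.4881 -0.0354] 0.001
side 20 0.07 186 [ 0.4885 -0.035 ] 0.0012
t 27.82 eef [ 0.4341 -0.032   0.2956] tip [ 0.4938 -0.035   0.1333] tilt 20.2 grip 0.051
q [-0.055  0.064  0.091  2.138 -0.     0.587 -1.597] F [-0.4 -0.5 -2.2]
[[-0.06, -0.937, 0.345], [-0.998, 0.057, -0.017], [-0.003, -0.345, -0.939]]
grasp [ 0.4875 -0.0347  0.1502]
```

Request:
apply_moves --targets '[[0,[0,-0.9,1.9],[0,0,0]],[0,[0,0,0],[0,0,0]]]'

```text
time: 27.98
eef_pos: [0.4364, -0.032, 0.2949]
tcp_rot: [0.122, -0.675, 0.717, -0.127]
contact_force: [-0.3, -0.8, -2.9]
grip_width: 0.0506
```

Request:
apply_moves --targets '[[0,[0,0.4,1],[0,0,0]],[0,[0,0,0],[0,0,0]]]'

```text
time: 28.15
eef_pos: [0.4367, -0.0321, 0.2945]
tcp_rot: [0.123, -0.675, 0.717, -0.128]
contact_force: [-1.8, -0.3, 2.8]
grip_width: 0.0506
```

Base is now on the counter (Fz turned positive). Release gently and lift away.

Request:
apply_moves --targets '[[-0.15,[0,0,0],[0,0,0]],[-0.3,[0,0,0],[0,0,0]],[-0.5,[0,0,0],[0,0,0]],[-0.7,[0,0,0],[0,0,0]],[-1,[0,0,0],[0,0,0]],[-1,[0,0,0],[0,0,0]],[-1,[0,0,0],[0,0,0]]]'

```text
time: 28.73
eef_pos: [0.4361, -0.0321, 0.2935]
tcp_rot: [0.122, -0.675, 0.717, -0.127]
contact_force: [0.0, 0.6, -0.4]
grip_width: 0.0855
```

```bash
python3 - <<'E'
from bt import *; from tr import tray
tray('21'); bt('21')
E
python3 gp.py
```

```text
scene 263 ((674.5186157226562, -36.193756103515625), (461.207763671875, 71.1871109008789), 86.71363067626953) [[626.0, -264.0], [697.0, -268.0], [723.0, 192.0], [652.0, 196.0]]
 bottle [ 0.485 -0.021  0.122] 81
side 485 ((672.711669921875, -39.03993225097656), (460.84222412109375, 68.11418914794922), 87.09796142578125) [[627.0, -267.0], [695.0, -271.0], [718.0, 189.0], [650.0, 193.0]]
 bottle [ 0.475 -0.062  0.072] 233
scene 21 29
scene 21 0.07 40 [ 0.4887 -0.037 ] 0.0009
side 21 0.02 125 [ 0.4914 -0.0357] 0.0009
side 21 0.07 167 [ 0.4917 -0.0354] 0.0012
t 28.83 eef [ 0.4361 -0.0321  0.2936] tip [ 0.4959 -0.0351  0.1313] tilt 20.3 grip 0.085
q [-5.500e-02  7.100e-02  9.100e-02  2.137e+00 -2.000e-03  5.800e-01
 -1.595e+00] F [-0.1  0.  -0.2]
[[-0.06, -0.936, 0.346], [-0.998, 0.057, -0.017], [-0.003, -0.346, -0.938]]
grasp [ 0.4897 -0.0348  0.1482]
```

Request:
apply_moves --targets '[[-1,[0,-3.5,-9.4],[0,0,0]],[-1,[0,-3.5,-9.4],[0,0,0]],[-1,[0,-7,-18.8],[0,0,0]],[-1,[0,-7,-18.8],[0,0,0]],[-1,[0,-7,-18.8],[0,0,0]],[-1,[0,-7,-18.8],[0,0,0]],[1,[0,0,0],[0,0,0]]]'

```text
time: 29.42
eef_pos: [0.4381, -0.0326, 0.3985]
tcp_rot: [0.125, -0.674, 0.716, -0.13]
contact_force: [1.0, -0.7, 0.9]
grip_width: 0.0755
```

```bash
python3 - <<'E'
from bt import *; from tr import tray
tray('22'); bt('22'); grab('wrist','w22')
E
python3 gp.py
```

```text
scene 247 ((673.9552612304688, -36.22157287597656), (461.0799865722656, 71.04759979248047), 87.28556060791016) [[628.0, -265.0], [699.0, -268.0], [720.0, 192.0], [649.0, 196.0]]
 bottle [ 0.476 -0.009  0.108] 182
side 483 ((673.4019165039062, -38.79539489746094), (459.522705078125, 69.34758758544922), 87.2032241821289) [[628.0, -267.0], [697.0, -270.0], [719.0, 189.0], [650.0, 192.0]]
 bottle [ 0.481 -0.061  0.09 ] 325
scene 22 0.02 62 [ 0.4897 -0.0348] 0.0005
scene 22 0.07 113 [ 0.4903 -0.035 ] 0.0008
side 22 0.02 131 [ 0.4914 -0.0356] 0.0009
side 22 0.07 196 [ 0.4916 -0.0348] 0.0013
t 29.57 eef [ 0.436  -0.0324  0.3932] tip [ 0.4956 -0.0354  0.2308] tilt 20.2 grip 0.054
q [-0.06  -0.044  0.09   1.981  0.015  0.853 -1.609] F [-0.8 -0.3 -0.2]
[[-0.06, -0.937, 0.345], [-0.998, 0.057, -0.017], [-0.003, -0.345, -0.939]]
grasp [ 0.4894 -0.0351  0.2477]
```

View pics/w22.png

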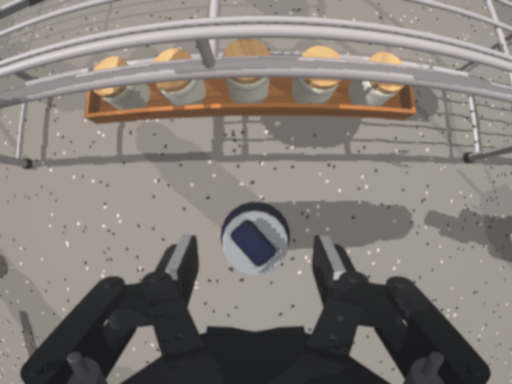

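Request:
apply_moves --targets '[[1,[22,4.2,-1.7],[0,0,0]],[1,[22,4.2,-1.7],[0,0,0]],[1,[22,4.2,-1.7],[0,0,0]],[1,[22,4.2,-1.7],[0,0,0]],[1,[22,4.2,-1.7],[0,0,0]],[1,[22,4.2,-1.7],[0,0,0]],[1,[0,-2,26],[0,0,0]],[1,[0,-2,26],[0,0,0]],[1,[0,-2,26],[0,0,0]],[1,[0,-2,26],[0,0,0]],[1,[0,-2,26],[0,0,0]],[1,[0,-2,26],[0,0,0]],[1,[0,-2,26],[0,0,0]],[1,[0,0,0],[0,0,0]]]'

```text
time: 30.73
eef_pos: [0.4756, -0.165, 0.222]
tcp_rot: [0.119, -0.676, 0.717, -0.121]
contact_force: [0.4, -0.6, -0.9]
grip_width: 0.0001
```

```bash
python3 gp.py
```

```text
t 30.73 eef [ 0.4756 -0.165   0.222 ] tip [ 0.5335 -0.1674  0.0589] tilt 19.5 grip 0.0
q [ 0.135  0.321  0.242  2.05  -0.391  0.483 -0.958] F [ 0.4 -0.6 -0.9]
[[-0.059, -0.941, 0.334], [-0.998, 0.057, -0.014], [-0.006, -0.334, -0.942]]
grasp [ 0.5274 -0.1672  0.0759]
```

Request:
apply_moves --targets '[[1,[0,15.5,-0.7],[0.09,0,0]],[1,[0,8,17.7],[0,0,0]],[1,[0,8,17.7],[0,0,0]],[1,[0,-16,7.3],[0,0,0]],[1,[0,-16,7.3],[0,0,0]],[1,[0,-16,7.3],[0,0,0]],[1,[0,-12,5.5],[0,0,0]],[1,[0,0,0],[0,0,0]]]'

```text
time: 31.4
eef_pos: [0.5312, -0.1693, 0.1866]
tcp_rot: [0.153, -0.669, 0.71, -0.16]
contact_force: [0.6, -0.4, -0.3]
grip_width: -0.0
```

```bash
python3 gp.py
```

```text
t 31.4 eef [ 0.5312 -0.1693  0.1866] tip [ 0.6058 -0.1733  0.0305] tilt 25.6 grip -0.0
q [ 0.204  0.449  0.14   1.987 -0.574  0.323 -0.8  ] F [ 0.6 -0.4 -0.3]
[[-0.058, -0.901, 0.431], [-0.998, 0.054, -0.023], [-0.002, -0.431, -0.902]]
grasp [ 0.598  -0.1729  0.0467]
```

Request:
apply_moves --targets '[[1,[0,4.3,9],[0,0,0]],[1,[0,-4.5,2.1],[0,0,0]],[1,[0,-3.6,1.7],[0,0,0]],[1,[0,-1.8,0.8],[0,0,0]]]'

```text
time: 31.73
eef_pos: [0.5397, -0.1702, 0.1756]
tcp_rot: [0.152, -0.668, 0.711, -0.159]
contact_force: [-0.3, 0.2, 0.4]
grip_width: -0.0001
```

Request:
apply_moves --targets '[[1,[0,-1.8,0.8],[0,0,0]],[1,[0,-1.8,0.8],[0,0,0]]]'

```text
time: 31.9
eef_pos: [0.5441, -0.1705, 0.1763]
tcp_rot: [0.152, -0.669, 0.71, -0.159]
contact_force: [0.7, 0.5, 1.4]
grip_width: -0.0002
```

```bash
python3 gp.py
```

```text
t 31.9 eef [ 0.5441 -0.1705  0.1763] tip [ 0.6182 -0.1744  0.02  ] tilt 25.4 grip -0.0
q [ 0.204  0.486  0.135  1.958 -0.583  0.317 -0.8  ] F [0.7 0.5 1.4]
[[-0.06, -0.901, 0.429], [-0.998, 0.056, -0.023], [-0.003, -0.429, -0.903]]
grasp [ 0.6105 -0.174   0.0363]
```

Request:
apply_moves --targets '[[1,[0,-1.8,0.8],[0,0,0]],[1,[0,-0.9,0.4],[0,0,0]]]'

```text
time: 32.07
eef_pos: [0.5473, -0.1705, 0.1764]
tcp_rot: [0.152, -0.669, 0.71, -0.159]
contact_force: [0.3, 0.4, 0.7]
grip_width: -0.0003
```

Request:
apply_moves --targets '[[1,[0,-0.9,0.4],[0,0,0]],[1,[0,-0.9,0.4],[0,0,0]]]'

```text
time: 32.23
eef_pos: [0.5489, -0.1706, 0.1762]
tcp_rot: [0.152, -0.669, 0.71, -0.159]
contact_force: [-2.1, 0.0, 2.8]
grip_width: -0.0004
```

```bash
python3 gp.py
```

```text
t 32.23 eef [ 0.5489 -0.1706  0.1762] tip [ 0.623  -0.1744  0.0199] tilt 25.4 grip -0.0
q [ 0.198  0.494  0.141  1.946 -0.58   0.323 -0.807] F [-2.1  0.   2.8]
[[-0.059, -0.902, 0.428], [-0.998, 0.055, -0.022], [-0.004, -0.429, -0.903]]
grasp [ 0.6153 -0.174   0.0362]
```

Request:
apply_moves --targets '[[1,[0,-0.9,0.3],[0,0,0]],[1,[0,0,0],[0,0,0]]]'

```text
time: 32.4
eef_pos: [0.5492, -0.1707, 0.1761]
tcp_rot: [0.152, -0.669, 0.71, -0.158]
contact_force: [-4.4, 1.0, 3.5]
grip_width: 0.0002
```

Request:
apply_moves --targets '[[1,[0,-0.9,0.3],[0,0,0]],[1,[0,0,0],[0,0,0]]]'

```text
time: 32.57
eef_pos: [0.5496, -0.1708, 0.1761]
tcp_rot: [0.151, -0.669, 0.711, -0.158]
contact_force: [-6.6, 0.9, 5.7]
grip_width: -0.0
```

```bash
python3 gp.py
```

```text
t 32.57 eef [ 0.5496 -0.1708  0.1761] tip [ 0.6234 -0.1746  0.0197] tilt 25.3 grip -0.0
q [ 0.195  0.495  0.144  1.943 -0.578  0.327 -0.81 ] F [-6.6  0.9  5.7]
[[-0.06, -0.903, 0.426], [-0.998, 0.056, -0.022], [-0.004, -0.427, -0.904]]
grasp [ 0.6157 -0.1742  0.0359]
```

Request:
apply_moves --targets '[[1,[0,-1.5,0.4],[0,0,0]],[1,[0,0,0],[0,0,0]]]'

```text
time: 32.73
eef_pos: [0.5505, -0.1709, 0.1761]
tcp_rot: [0.151, -0.669, 0.711, -0.157]
contact_force: [-9.1, 1.2, 6.1]
grip_width: -0.0002
```

Request:
apply_moves --targets '[[1,[0,-1.5,0.4],[0,0,0]],[1,[0,0,0],[0,0,0]]]'

```text
time: 32.9
eef_pos: [0.5509, -0.1711, 0.1761]
tcp_rot: [0.151, -0.669, 0.711, -0.156]
contact_force: [-13.1, 1.1, 9.6]
grip_width: -0.0002
```

```bash
python3 gp.py
```

```text
t 32.9 eef [ 0.5509 -0.1711  0.1761] tip [ 0.624  -0.1746  0.0193] tilt 25.0 grip -0.0
q [ 0.191  0.498  0.149  1.937 -0.575  0.335 -0.815] F [-13.1   1.1   9.6]
[[-0.06, -0.904, 0.423], [-0.998, 0.057, -0.02], [-0.006, -0.423, -0.906]]
grasp [ 0.6164 -0.1743  0.0356]
```

Request:
apply_moves --targets '[[1,[0,-1.8,0.2],[0,0,0]],[1,[0,-1.8,0.2],[0,0,0]],[1,[0,0,0],[0,0,0]]]'

```text
time: 33.15
eef_pos: [0.5519, -0.1715, 0.1764]
tcp_rot: [0.149, -0.669, 0.712, -0.153]
contact_force: [-22.4, 1.6, 16.3]
grip_width: 0.0001
```

```bash
python3 gp.py
```

```text
t 33.15 eef [ 0.5519 -0.1715  0.1764] tip [ 0.6242 -0.1746  0.0192] tilt 24.7 grip 0.0
q [ 0.186  0.5    0.156  1.932 -0.57   0.346 -0.821] F [-22.4   1.6  16.3]
[[-0.06, -0.907, 0.418], [-0.998, 0.058, -0.018], [-0.007, -0.418, -0.908]]
grasp [ 0.6166 -0.1743  0.0356]
```

Request:
apply_moves --targets '[[1,[0,10,-4.6],[0,0,0]],[1,[3,18,-8.3],[0,0,0]],[1,[3,18,-8.3],[0,0,0]],[1,[2,2.1,-27],[0,0,0]],[1,[2,2.1,-27],[0,0,0]],[1,[0,2.1,-27],[0,0,0]],[1,[0,2.1,-27],[0,0,0]],[1,[0,2.1,-27],[0,0,0]],[1,[0,2.1,-27],[0,0,0]],[1,[0,2.1,-27],[0,0,0]],[1,[0,2.1,-27],[0,0,0]],[1,[0,2.1,-27],[0,0,0]],[1,[0,0,0],[0,0,0]]]'

```text
time: 34.23
eef_pos: [0.3848, -0.1728, 0.3943]
tcp_rot: [0.155, -0.667, 0.71, -0.164]
contact_force: [0.7, -1.2, 0.6]
grip_width: -0.0001
```

```bash
python3 - <<'E'
from bt import *; from tr import tray
tray('23'); bt('23'); grab('wrist','w23')
# fit tray front/back top edges via rail check: rail points and tray back points in both views
for n in ['scene','side']:
    f=np.load(f'pics/{n}23.npz');p,d=f['p'],f['d'];W=cloud(f,d)
    hsv=cv2.cvtColor(p,cv2.COLOR_BGR2HSV)
    wood=(hsv[...,1]>110)&(hsv[...,0]<20)&(W[...,2]>0.028)&(W[...,2]<0.046)&(W[...,0]>.6)&(W[...,0]<.75)&(abs(W[...,1])<.3)
    P=W[wood]; t=np.radians(-2.8); xs=P[:,0]*np.cos(t)+P[:,1]*np.sin(t); ys=-P[:,0]*np.sin(t)+P[:,1]*np.cos(t)
    for a in np.arange(-.24,.24,.08):
        k=(ys>a)&(ys<a+.08)
        if k.sum()>5: print(n,round(a,2),k.sum(),np.percentile(xs[k],[2,98]).round(4))
    m=(W[...,2]>.01)&(W[...,2]<.045)&(W[...,0]>.66)&(W[...,0]<.75)&(abs(W[...,1])<.4)&(hsv[...,1]<60)
    P=W[m]; xs=P[:,0]*np.cos(t)+P[:,1]*np.sin(t); ys=-P[:,0]*np.sin(t)+P[:,1]*np.cos(t)
    for a in np.arange(-.36,.36,.12):
        k=(ys>a)&(ys<a+.12)
        if k.sum()>5: print(n,'rail?',round(a,2),k.sum(),np.percentile(xs[k],[5,50,95]).round(4))
for n in ['scene','side']:
    a=np.load(f'pics/{n}0.npz')['p'];
    b=np.load(f'pics/{n}23.npz')['p']
    cv2.imwrite(f'pics/{n}23f.png',cv2.resize(b,(800,600)))
E
python3 gp.py
```

```text
scene 270 ((682.0950317382812, -35.77980041503906), (459.5151062011719, 55.470542907714844), 87.09291076660156) [[643.0, -264.0], [698.0, -267.0], [721.0, 192.0], [666.0, 195.0]]
 bottle [ 0.482 -0.013  0.124] 237
side 467 ((672.734130859375, -38.00379943847656), (463.34735107421875, 67.49254608154297), 87.27295684814453) [[628.0, -268.0], [695.0, -271.0], [717.0, 192.0], [650.0, 195.0]]
 bottle [ 0.492 -0.056  0.059] 77
scene 23 0.02 60 [ 0.4894 -0.035 ] 0.0003
scene 23 0.07 123 [ 0.4897 -0.0358] 0.001
side 23 0.02 69 [ 0.4918 -0.0354] 0.0009
side 23 24
scene -0.24 24 [0.6564 0.7096]
scene -0.16 7 [0.7068 0.7103]
scene 0.0 11 [0.7067 0.7099]
scene 0.08 12 [0.7059 0.7097]
scene 0.16 22 [0.6563 0.7096]
scene rail? -0.36 108 [0.691  0.7125 0.7282]
scene rail? -0.24 66 [0.6732 0.7151 0.7203]
scene rail? -0.12 47 [0.6696 0.7149 0.7209]
scene rail? 0.0 80 [0.663  0.7143 0.7192]
scene rail? 0.12 57 [0.6603 0.7144 0.7205]
scene rail? 0.24 10 [0.7096 0.7113 0.7168]
side -0.24 58 [0.6407 0.6575]
side -0.16 44 [0.641  0.7074]
side -0.08 32 [0.6415 0.6465]
side 0.0 37 [0.641  0.6465]
side 0.08 28 [0.6408 0.6462]
side 0.16 31 [0.6408 0.657 ]
side rail? -0.36 208 [0.6915 0.7131 0.7258]
side rail? -0.24 27 [0.6774 0.7082 0.7192]
side rail? -0.12 63 [0.666  0.7145 0.7212]
side rail? 0.0 42 [0.6581 0.7139 0.7221]
side rail? 0.12 44 [0.657  0.6839 0.7207]
side rail? 0.24 97 [0.7114 0.7142 0.7215]
t 34.38 eef [ 0.3851 -0.1714  0.3889] tip [ 0.4593 -0.1753  0.2327] tilt 25.5 grip 0.0
q [ 0.139 -0.101  0.293  2.057 -0.19   0.776 -1.086] F [-0.2 -0.5 -0.7]
[[-0.059, -0.901, 0.429], [-0.998, 0.055, -0.022], [-0.004, -0.43, -0.903]]
grasp [ 0.4516 -0.1749  0.2489]
```

View pics/scene23f.png

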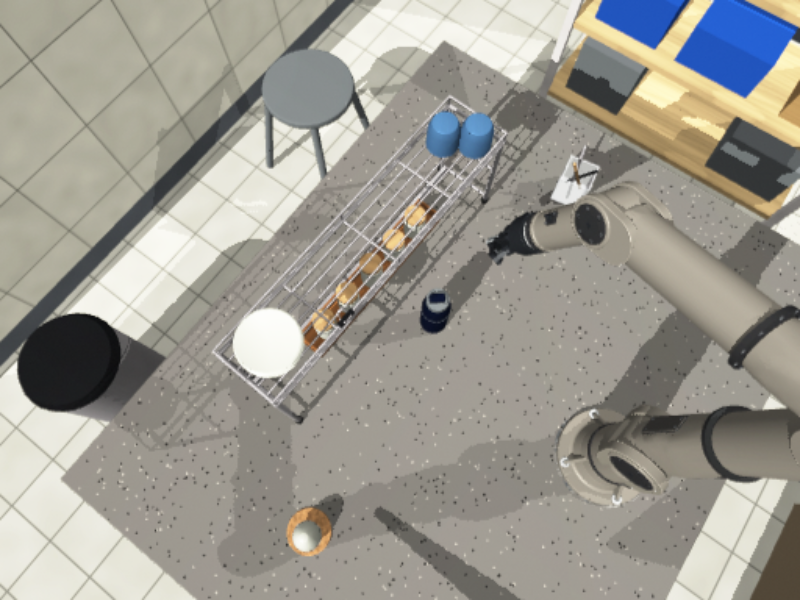

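View pics/side23f.png

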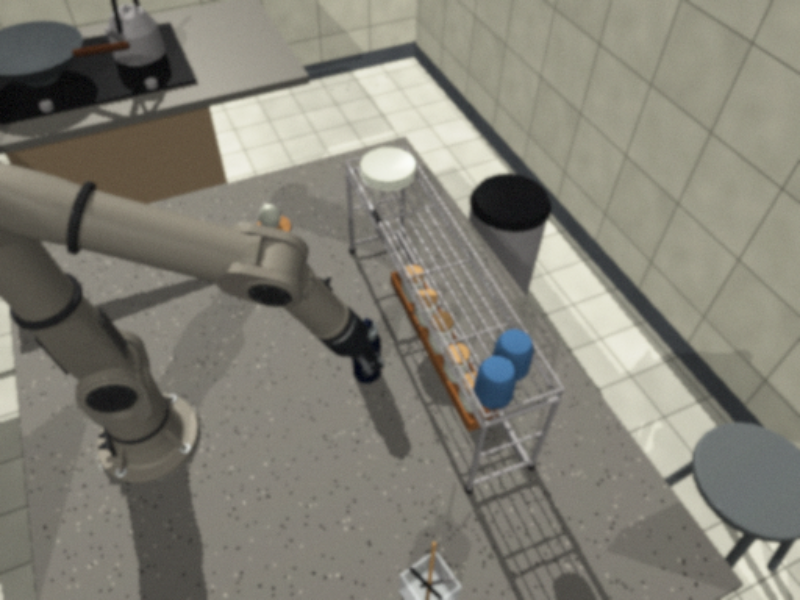

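View pics/w23.png

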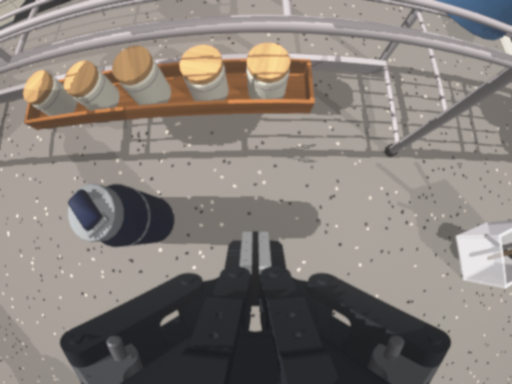

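```bash
python3 -c "
from bench import ticket; print(ticket.finish_job())"
```

```text
the job is handed in; nothing more can be done
None
```

The tray now lies flat against the back rail at both ends, with all five jars standing. However, I bumped the bottle on the way and had to put it back. I handed the job in at about 34 s of the 70 s.

**How it was done:** I pushed the front wall of the tray with closed fingertips, low down and with the tool tilted about 25° under the deck. I worked alternately to the right and left of the bottle, then pressed each side against the rail.

**Last checks:**
- **Tray:** Along its whole length the back edge measured within 1 mm of the rail's front face. Its angle was about -2.8°, the same as the shelf's. Under the final presses (about 27 N left, 22 N right, against about 8 N to slide it) the fingertip moved less than about 1 mm on either side.
- **Jars and shelf:** All five jars stand upright, and I saw no sign of contact with the shelf.
- **Timer and pen stand:** Both look unmoved in the last pictures.

**What went wrong:** My first estimate of the bottle's position was about 2 cm off. While backing away on the right, the gripper bumped the bottle; it rocked and slid about 10 mm but did not fall. I gripped it by its top, lifted it a few millimetres, and set it back upright. It now measures within about 2 mm of where it started, but it was touched, moved and briefly lifted.

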